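# Move the staining rack to the other fold-down hook and fold the first away

## Task

On the drain stand, fold the empty hook down as far as it goes, move the staining rack from the hook it hangs on to the hook you just folded down and let it hang there freely, then fold the emptied hook up flat again, fully home. The hooks are stiff and not quite true, so feel for their stops, never force them (stay under 20 N at the knob), and do not let the rack drop onto the hook or shove it against anything. Leave the other things where they stand.

Things in the scene. Friction and masses are not known exactly. Their poses are not given: they have to be found in the camera images.
- stand: Drain stand, fixed: steel drip tray (280 mm wide, 12 mm high, from x = -115 to +20 mm) and behind it an upright pale grey board (12 mm thick, 250 mm wide, 100 to 195 mm above the worktop) with two fold-down hooks on its front at y = +75 and -75 mm (which is which varies). Origin: on the worktop under the board's middle; x points to the stand's back, y to its left seen from the front, z up.
- hook_a: The hook that carries the rack at the start; must end folded up. Origin: nominal pivot of its arm, 20 mm before the board's middle, 150 mm above the worktop; axes as the stand's. Its bracket is not quite true and this is not in the readings: the arm's whole swing may be turned about the pivot by up to 0.08 rad against the joint value, and the real pivot may lie up to 3 mm higher or lower.
- hook_a_arm (a joint): Angle of hook_a's arm in its bracket, rad, starts at 1.571. 0 = folded up: arm upright before the board, tip pointing back over the board, knob centre at x = +24, z = +80 mm from the pivot. 1.571 = folded down: arm level to the front, tip up, knob centre at x = -80, z = +24 mm. Pressed past a stop the rubber-mounted plate rocks, 8 to 11 N/mm at the knob.
- hook_b: The empty hook, folded up at the start; must end folded down with the rack on it. Same sizes, axes and errors as hook_a. Arm: 10 mm steel rod, 80 mm long from the pivot, then bent square into a 24 mm tip (to the knob's centre) ending in a short barrel-shaped knob (14 mm across, 16 mm along y) that can be pinched along y from above. Stiff hinge: stays at any angle, takes 2 to 3 N at the knob along its circle.
- hook_b_arm (a joint): Angle of hook_b's arm in its bracket, rad: 0 = folded up flat on its stop, 1.571 = folded down on its stop, as for hook_a. Starts between 0 and 0.25.
- rack: Steel staining rack with glass slides, one piece, 0.2 to 0.33 kg. Origin: centre of its underside. Tray 58 (x) by 86 mm (y), slides to 30 mm high. Over it a bail 10 mm thick (x): uprights at y = +-41 mm, roof-shaped top bar whose peak's underside, 110 mm up, rests on the hook's rod, 42 mm before the pivot at the start. Origin then 104 mm below the rod's axis. To pass the knob lift it 34 to 50 mm.
- rack_grip (a point): Middle of the rack's grip tab, an upright grey block 10 mm (x) by 24 mm (y) by 44 mm tall on the peak of the bail; 140 mm above the rack's origin (tab top 158 mm above it); axes as the rack's. Grip it along y from above.
- stain_bottle_mid (a point): Bystander: brown bottle with white cap, 38 mm across, 78 mm tall, right of the stand; the point is at its middle.
- specimen_cup_mid (a point): Bystander: specimen cup with a lid, 59 mm across, 75 mm tall, left of the stand; the point is at its middle.
Mind the look-alikes: they are no part of the job. What is shaped like the rack but red is not meant.

How it is judged:
On the way, in this order (a step that is already met when the one before it is completed fails the run):
1. the empty hook is folded down to its stop (value of joint hook_b_arm above 1.54 rad), for 0.1 s.
2. the rack hangs freely and at rest on that hook, let go (contact force between rack and hook_b above 1 N and contact force between rack and stand below 0.1 N and contact force between rack and hook_a below 0.1 N and contact force between the fingers and rack below 0.1 N and angle between rack_grip's own z axis and vertical below 0.2 rad and z of rack_grip in the frame of hook_b below 0.05 m and linear speed of rack below 0.05 m/s and value of joint hook_b_arm above 1.54 rad), for 0.3 s.
3. the emptied hook is folded up flat (value of joint hook_a_arm below 0.03 rad), for 0.1 s.
At the end, for the whole second after the job is handed in: hook_b is down on its stop (over 1.54 rad) and the rack hangs on its arm, at rest (under 0.05 m/s), upright within 0.2 rad, touching neither stand, hook_a nor robot, its grip point less than 50 mm above hook_b's origin (so on the arm, not on the knob); hook_a is folded up flat (under 0.03 rad) (all of step 2 and value of joint hook_a_arm below 0.03 rad and velocity of joint hook_a_arm below 0.05 rad/s).
It fails at once if a hook is forced: its plate rocks on its rubber mount by more than 0.025 rad (takes 22 to 27 N at the knob against a stop) (angle between any of hook_a, hook_b's own z axis and vertical above 0.025 rad).
It fails at once if the rack is pressed or knocked on a hook or the stand with more than 25 N (contact force between rack and hook_a above 25 N or contact force between rack and hook_b above 25 N or contact force between rack and stand above 25 N).
It fails at once if the rack is dropped (moves at over 0.2 m/s while not held) (contact force between the fingers and rack below 0.05 N and linear speed of rack above 0.2 m/s).
It fails at once if a bystander is moved by more than 15 mm (distance of any of stain_bottle_mid, specimen_cup_mid from where it was at the start of the episode above 0.015 m).
It also fails if it takes over 66 s, if anything falls off the work surface, if the arm or the gripper's body presses on something with over 40 N, if the wrist force passes 120 N, or if a joint passes its speed limit or range.

## Robot

A 6-joint arm with a two-finger parallel gripper is mounted at the origin on a cart in front of the work surface, level with it; the furniture and walls round the work are solid. World frame = base frame: x ahead of the robot, y to its left, z up, the work surface at z = 0. Lengths are in m, angles in rad, forces in N, time in s.
With the tool pointing down it reaches from about 0.275 to 0.85 m from the base axis. Payload 5.2 kg.
Tool frame: the origin (TCP) lies on the centre line of the jaws, within the pads' length; the fingertips stand 19 mm ahead of it and the grasp point (between the pads) is the TCP (arm.tcp_to_tips is the z of the fingertips in the tool frame, in m); z points along the fingers, y is the direction in which the jaws open and shut (so a half turn about z gives the same grasp; the last joint's range is limited). The gripper opens to 85 mm and grips with 20 to 120 N. Pads are 22 mm wide; open, the fingers measure 114 mm over their backs; the gripper's body (76 mm by 85 mm) begins 54 mm behind the grasp point. The pads swing forward as they close: fully open they stand 13 mm farther back than shut.
Start: joints at [0.976, 0.259, 1.535, -0, 1.348, -0.203], TCP at [0.21, 0.508, 0.25] pointing down, gripper open.
Joint ranges: [-3.14, 3.14], [-0.91, 2.08], [0.19, 2.58], [-1.22, 4.36], [0.22, 2.71], [-3.12, 3.12]. Speed limits (rad/s): [2.57, 2.57, 3.14, 3.14, 3.14, 3.14].

## Interface

Orientations are given as a rotation vector (axis times angle).
In Python, from station import sensors, optics, hand_in, nets, arm gives the robot as it stands. The module is installed in compiled form; this text tells all that it offers.
- The arm moves only by the tool send_rows, never from a script. Its argument "commands" is a list that holds one entry, the list of rows, each a list of 7 numbers: the shift along the tool's x, y, z in units of 25 mm (1.0 is 25 mm), then the turn, a rotation vector about the tool's x, y, z in units of 8 degrees (1.0 is 8 degrees), then the finger opening in mm, from 0 to 85.4. A call has 1 to 20 rows; each row is the pose to reach, as a shift and turn from the pose measured when the call began, along the tool's axes at that moment; what a row does not reach only later rows make up. A row lasts 1/10 s, in which the tool goes at most 50 mm and 8.59 degrees, less where a joint would pass 70% of its speed; a pose out of reach is approached as far as the arm can. A call with a gripper value outside its range is refused whole. The fingers move at their own pace and stop on an object; the grip force is fixed at half the most. Time passes only in rows, so rows that repeat a pose let the fingers close. It gives the time, the measured TCP pose, the force and the opening at its end, in the units of the state.
- sensors.get_state(): the state, without advancing time (a new reading comes with each control period).
- optics.get_image(name): name is "scene" or "top" or "wrist"; returns a dict with "image" (420x560x3 uint8, blue, green, red), "depth" (420x560 float32, m along the optical axis (not along the pixel's ray), 0 where there is no reading), "vertical_fov" (degrees; the focal length in pixels is half the picture's height over the tangent of half this angle, whatever the lens; pixels are square), "cx", "cy" (the principal point, pixels), "rvec" (rotation vector, rad) and "tvec" (3), from world to camera coordinates, as OpenCV has them. Camera axes: x right, y down, z forward; pixel columns grow to the right and rows downward; lengths in m; the calibration is good to about 2 mm. A picture is of the moment at which its call begins.
- hand_in(): hands the job in, once; it reports no verdict.
Trained networks look in the newest picture that a camera, given by its name, has taken for a name from the list of things; names that differ only in an ending like _2 or _b are one class to them, and where a whole thing is asked for, a point or a joint stands for the part that bears it (a point fixed in the world has none). Each returns a list of dicts, best first, with "confidence" (0 to 1); they miss things now and then, are a little off and sometimes report something else, mostly with a low value. They report only what shows in the picture. A call takes as long as a camera call. They do not tell look-alikes from the thing itself.
- nets.outline_of(camera, name): "pixels" (420x560 bool, what is visible of it) and "location" ([column, row] in pixels, amid what is visible of it).
The state is a dict: "t": time; "joints": joint angles; "dq": joint speeds; "tau": joint torques, N m; "position": TCP position; "tool_rot": TCP orientation; "wrist_force": force on the tool from outside, world axes, zero at the start; "torque": the same for the moment, N m; "gripper_width": finger opening in m.
Only numpy, scipy, OpenCV 4.12 (cv2) and the standard library are available. Lean on these libraries where they do the work, as an engineer would, in place of code of your own. Each camera call takes 0.05 s, during which the arm holds its last target.

## Working session

There is one attempt and no reset: what is moved stays moved. The work goes in short steps, Python scripts to look and compute and a tool call to move; the robot and the scene stay as the last step left them, time stands still between calls to the robot, and variables do not carry over. Pictures are saved under pics/ and viewed, and the job is handed in when it is done.

Besides the shell and the picture viewer there is one more tool, called after "Request:" as name(argument=value, ...), one argument or row to a line, values as JSON. send_rows: Moves the arm, as the interface text tells. Its arguments: {"type":"object","properties":{"commands":{"type":"array"}},"required":["commands"]}

```bash
mkdir -p pics
cat > h.py <<'E'
import numpy as np,cv2
from station import sensors,optics,hand_in,nets,arm
from scipy.spatial.transform import Rotation as R
def pts(im):
    h,w=im['depth'].shape;f=h/2/np.tan(np.radians(im['vertical_fov'])/2)
    v,u=np.mgrid[:h,:w];d=im['depth']
    c=np.stack([(u-im['cx'])/f*d,(v-im['cy'])/f*d,d],-1)
    M=R.from_rotvec(im['rvec']).as_matrix()
    p=(c-np.array(im['tvec']))@M
    p[d==0]=np.nan
    return p
def proj(im,P):
    h,w=im['depth'].shape;f=h/2/np.tan(np.radians(im['vertical_fov'])/2)
    c=R.from_rotvec(im['rvec']).apply(P)+im['tvec']
    return np.stack([c[...,0]/c[...,2]*f+im['cx'],c[...,1]/c[...,2]*f+im['cy']],-1)
E
python3 - <<'E'
from h import *
print(sensors.get_state())
for n in ['scene','top','wrist']:
    im=optics.get_image(n);cv2.imwrite(f'pics/{n}0.png',im['image']);np.save(f'{n}0.npy',im,allow_pickle=True)
    M=R.from_rotvec(im['rvec']).as_matrix();print(n,-M.T@im['tvec'],M[2],im['vertical_fov'])
    p=pts(im)
    for k in ['hook_a','hook_b','rack','stand','stain_bottle_mid','specimen_cup_mid','rack_grip']:
        for o in nets.outline_of(n,k)[:3]:
            m=o['pixels']; print(' ',k,round(o['confidence'],2),np.round(o['location']),np.round(np.nanmedian(p[m],0),3),m.sum())
E
```

```text
{'t': 0.0, 'joints': array([ 9.76216747e-01,  2.59356563e-01,  1.53608006e+00, -1.32421906e-05,
        1.34796187e+00, -2.02836482e-01]), 'dq': array([ 0.00068079,  0.00044513,  0.00063284,  0.00086542, -0.00106346,
        0.00081376]), 'tau': array([ 1.64395274e-04, -4.46027720e+01, -2.90575182e+01, -3.08617391e-04,
        1.18888557e-02,  5.73844119e-06]), 'position': array([0.20971679, 0.50792889, 0.24946855]), 'tool_rot': array([-6.11282583e-01, -3.08084426e+00,  2.62141369e-03]), 'wrist_force': array([ 0.51586465, -0.03949616, -0.45024859]), 'torque': array([ 0.00096118,  0.02660303, -0.01252575]), 'gripper_width': 0.08554030618523116}
scene [-0.17065763 -0.33163743  0.88558212] [ 0.63442254  0.47685566 -0.60837219] 44.160294667978235
  hook_a 0.63 [300. 214.] [0.573 0.172 0.166] 439
  hook_a 0.58 [245. 200.] [0.561 0.32  0.158] 477
  hook_b 0.63 [300. 214.] [0.573 0.172 0.166] 439
  hook_b 0.58 [245. 200.] [0.561 0.32  0.158] 477
  rack 0.66 [234. 232.] [0.51  0.316 0.072] 1145
  rack 0.66 [252. 164.] [0.715 0.437 0.109] 202
  stand 0.83 [278. 255.] [0.571 0.227 0.01 ] 6611

[... 633 characters left out ...]
rack 0.83 [244. 238.] [0.52  0.321 0.061] 1105
  stand 0.82 [289. 224.] [0.544 0.229 0.007] 5905
  stand 0.39 [319. 205.] [0.576 0.181 0.23 ] 240
  stain_bottle_mid 0.72 [367. 209.] [0.565 0.066 0.055] 310
  stain_bottle_mid 0.7 [249. 234.] [0.52  0.319 0.061] 1041
  specimen_cup_mid 0.82 [177. 246.] [0.502 0.463 0.074] 595
  rack_grip 0.81 [194. 140.] [0.718 0.435 0.018] 1069
  rack_grip 0.65 [249. 237.] [0.52  0.318 0.061] 1043
wrist [0.13584778 0.53955501 0.37523225] [ 0.28913502 -0.11845903 -0.94993073] 58.217187845266594
  stand 0.68 [261. 395.] [0.46  0.38  0.009] 198
  stain_bottle_mid 0.48 [264. 396.] [0.461 0.382 0.008] 286
  specimen_cup_mid 0.73 [343. 390.] [0.481 0.476 0.021] 685
```

Run:
```python
from h import *
a=np.load('scene0.npy',allow_pickle=True).item()['image'];b=np.load('top0.npy',allow_pickle=True).item()['image']
cv2.imwrite('pics/a.png',cv2.resize(a[130:330,150:390],None,fx=3.3,fy=3,interpolation=2)) 
cv2.imwrite('pics/b.png',cv2.resize(b[110:300,150:400],None,fx=3.2,fy=3.1,interpolation=2))
```

```text
(no output)
```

View pics/a.png

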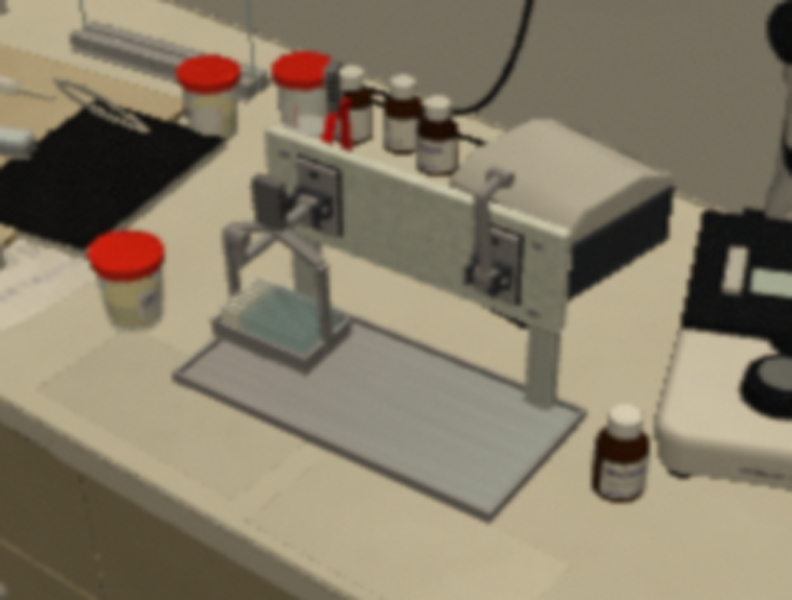

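View pics/b.png

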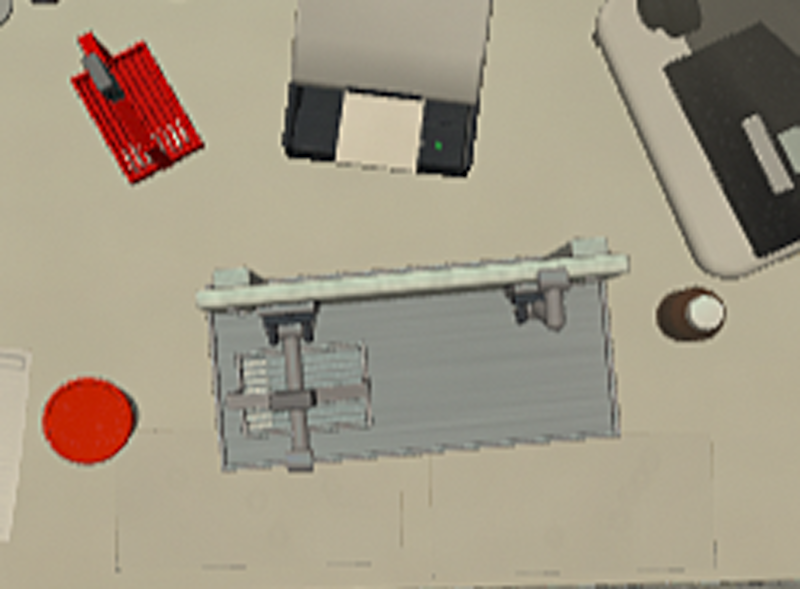

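View pics/scene0.png

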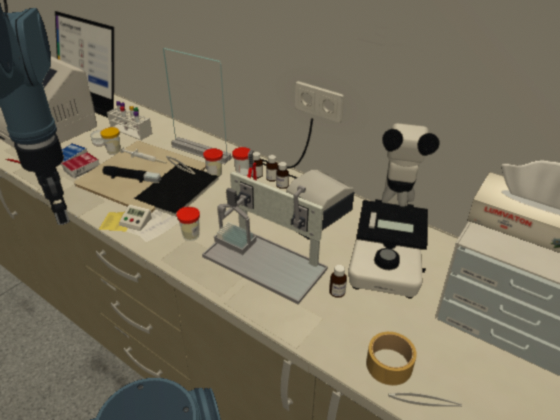

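The real rack is the steel one at scene (234,232) / top (244,238), hanging on the left hook (hook_a). The look-alike is the red one at top (194,144). hook_b is on the right, at top (323,206). Next I'll measure the stand's pose.

```bash
cat > fit.py <<'E'
from h import *
im=np.load('top0.npy',allow_pickle=True).item();p=pts(im).reshape(-1,3)
im2=np.load('scene0.npy',allow_pickle=True).item();p2=pts(im2).reshape(-1,3)
E
python3 - <<'E'
from fit import *
# board top
m=(abs(p[:,2]-.195)<.006)&(p[:,0]>.53)&(p[:,0]<.66)&(p[:,1]>.08)&(p[:,1]<.4)
q=p[m];print(m.sum(),np.median(q[:,2]))
r=cv2.minAreaRect(q[:,:2].astype(np.float32)*1000);print(r, q[:,1].min(),q[:,1].max())
A=np.polyfit(q[:,1],q[:,0],1);print('slope',A,np.degrees(np.arctan(A[0])))
# tray
m=(abs(p[:,2]-.012)<.006)&(p[:,0]>.40)&(p[:,0]<.62)&(p[:,1]>.07)&(p[:,1]<.4)
# board front face from scene
m=(p2[:,2]>.11)&(p2[:,2]<.185)&(p2[:,0]>.5)&(p2[:,0]<.65)&(p2[:,1]>.08)&(p2[:,1]<.4)
q=p2[m]
B=np.polyfit(q[:,1],q[:,0],1)
for i in range(8):
    e=q[:,0]-np.polyval(B,q[:,1]); k=abs(e-np.median(e))<.004
    B=np.polyfit(q[k,1],q[k,0],1)
print('front',B,k.sum(),len(q))
n=optics.get_image
im=np.load('top0.npy',allow_pickle=True).item()
E
```

```text
859 0.19504795562227775
((574.5892333984375, 252.89599609375), (32.69141387939453, 249.406005859375), 3.919271469116211) 0.1293072215517659 0.3777699737443664
slope [-0.0676037   0.60188728] -3.8675219889649157
front [-0.071322    0.59470245] 1629 2471
```

```bash
cat >> h.py <<'E'
O=np.array([.584,.2535,0]);YAW=.069
Rz=R.from_euler('z',YAW).as_matrix()
def S(p): return (p-O)@Rz
def W(p): return O+np.asarray(p)@Rz.T
E
python3 - <<'E'
from fit import *
for nm,P in (('top',p),('scene',p2)):
    s=S(P)*1000
    def show(t,lo,hi):
        m=np.all((s>lo)&(s<hi),1);q=s[m]
        if len(q): print(nm,t,m.sum(),'med',np.median(q,0).round(1),'p2',np.percentile(q,3,0).round(1),'p98',np.percentile(q,97,0).round(1))
    show('board',[-8,-140,192],[12,60,200])
    show('front',[-12,-60,110],[5,60,185])
    show('tray',[-120,-150,6],[30,150,18])
    show('knobB',[-40,-95,212],[20,-55,260])
    show('armB',[-60,-95,180],[-8,-55,210])
    show('knobA',[-125,55,150],[-80,95,200])
    show('rodA',[-90,65,140],[-25,85,165])
    show('tab',[-85,50,170],[-40,100,230])
    show('rack',[-110,20,20],[-20,130,60])
    show('bottle',[-150,-250,20],[60,-140,90])
    show('cup',[-150,150,20],[60,260,90])
    show('behind',[15,-130,100],[400,130,400])
E
```

```text
top board 596 med [  0.9 -26.6 195.2] p2 [  -4.6 -118.6  192.7] p98 [  6.3  54.7 198. ]
top front 122 med [ -5.   -0.6 152.1] p2 [-10.  -59.1 111.7] p98 [ -4.8  58.8 182.7]
top tray 3083 med [-59.  -25.6   7.8] p2 [-112.1 -136.1    6.1] p98 [ 18.8 135.9  13.8]
top knobB 143 med [-13.4 -74.1 233.6] p2 [-32.9 -81.6 228.2] p98 [ -1.2 -67.3 237.8]
top armB 25 med [-10.7 -70.2 183.2] p2 [-26.6 -78.4 180.3] p98 [ -8.3 -59.3 208.6]
top knobA 96 med [-96.3  75.  174.9] p2 [-105.7   67.6  150.4] p98 [-80.7  82.6 179.8]
top rodA 150 med [-49.9  74.6 153.1] p2 [-88.2  70.  149.4] p98 [-26.   80.1 157.5]
top tab 88 med [-62.3  73.5 200.9] p2 [-67.6  62.5 174.6] p98 [-57.7  86.  204.1]
top rack 476 med [-52.9  68.5  48.7] p2 [-85.4  35.8  45.3] p98 [-33.8 114.4  59.4]
top bottle 872 med [   8.5 -201.6   50.6] p2 [ -45.1 -234.9   29.1] p98 [  57.  -176.8   79. ]
top cup 643 med [-66.6 214.9  74.3] p2 [-91.5 189.8  69.4] p98 [-41.6 240.7  77.4]
top behind 6109 med [334.6   2.8 196.9] p2 [ 197.  -121.4  101. ] p98 [346.2 122.3 283.3]
scene board 276 med [ -3.4 -32.3 195.5] p2 [  -7.6 -120.4  192.6] 
[... 297 characters left out ...]
mB 78 med [-28.  -78.9 189.5] p2 [-34.7 -90.  180.8] p98 [ -8.3 -70.6 206.7]
scene knobA 93 med [-104.6   71.9  168.2] p2 [-109.7   66.   150.8] p98 [-82.1  81.5 179.3]
scene rodA 118 med [-67.2  72.5 154.2] p2 [-87.7  66.6 147.6] p98 [-26.7  84.1 164. ]
scene tab 140 med [-68.7  71.7 189.4] p2 [-72.2  62.  171.9] p98 [-61.3  85.8 203.6]
scene rack 218 med [-88.7  57.1  53.5] p2 [-92.6  30.6  44.9] p98 [-38.1 112.8  59.6]
scene bottle 1094 med [  -4.3 -212.1   50.6] p2 [ -51.8 -247.9   22.9] p98 [  56.1 -184.1   78.2]
scene cup 553 med [-79.8 204.7  71.8] p2 [-97.  187.8  23.4] p98 [-48.1 237.4  77.2]
scene behind 9126 med [334.   -8.  266.2] p2 [ 324.  -121.3  104.9] p98 [345.6 121.1 392.7]
```

```bash
cat >> h.py <<'E'
def go(stand_mm,yawed=True):
    s=sensors.get_state();T=R.from_rotvec(s['tool_rot'])
    d=T.inv().apply(W(np.array(stand_mm)/1000)-s['position'])*1000/25
    G=np.stack([-Rz[:,0],Rz[:,1],[0,0,-1]],1)
    rv=np.degrees((T.inv()*R.from_matrix(G)).as_rotvec())/8
    print('cmd',d.round(3),rv.round(3))
def st():
    s=sensors.get_state()
    print('t',round(s['t'],2),'pos',(S(s['position'])*1000).round(1),'F stand',(s['wrist_force']@Rz).round(2),'w',round(s['gripper_width']*1000,1))
E
python3 -c "
from h import *
print(W([-.008,-.075,.29]));go([-8,-75,290]);st()"
```

```text
[0.58118993 0.1781269  0.29      ]
cmd [-18.766  -6.537  -1.588] [-0.    -0.    -3.301]
t 1.2 pos [-355.5  280.   250.3] F stand [ 0.85  0.2  -0.77] w 85.1
```

Request:
send_rows(
  commands=[
    [[0,0,-1.6,0,0,0,40],[-2,-0.7,-1.6,0,0,-0.8,40],[-4,-1.4,-1.6,0,0,-1.6,40],[-6,-2.1,-1.6,0,0,-2.4,40],[-8,-2.8,-1.6,0,0,-3.3,40],[-10,-3.5,-1.6,0,0,-3.3,40],[-12,-4.2,-1.6,0,0,-3.3,40],[-14,-4.9,-1.6,0,0,-3.3,40],[-16,-5.6,-1.6,0,0,-3.3,40],[-17.6,-6.15,-1.6,0,0,-3.3,40],[-18.77,-6.54,-1.6,0,0,-3.3,40],[-18.77,-6.54,-1.6,0,0,-3.3,40],[-18.77,-6.54,-1.6,0,0,-3.3,40]],
  ],
)

```text
t: 2.5
position: [0.5818, 0.177, 0.2896]
tool_rot: [0.104, -3.138, -0.0]
wrist_force: [-0.4, 0.6, -0.2]
gripper_width: 0.0399
```

Run:
```python
from h import *
st();go([-8,-75,232])
im=optics.get_image('wrist');cv2.imwrite('pics/w1.png',im['image'])
p=pts(im);s=S(p)*1000
m=(s[...,2]>215)&(s[...,2]<250)&(abs(s[...,1]+75)<25)&(abs(s[...,0]+10)<40)
q=s[m];print(m.sum(),np.percentile(q,[2,50,98],0).round(1))
for lo in (-40,-30,-22,-16,-10,-4,2):
    k=q[(q[:,0]>lo)&(q[:,0]<=lo+6)]
    if len(k): print(lo,len(k),np.percentile(k[:,1],[3,97]).round(1),np.percentile(k[:,2],97).round(1))
```

```text
t 2.5 pos [ -7.5 -76.2 289.6] F stand [-0.38  0.64 -0.17] w 39.9
cmd [0.016 0.046 2.302] [ 0.002 -0.01  -0.018]
1632 [[-36.7 -81.7 224.1]
 [-17.4 -74.  233.9]
 [ -4.1 -66.9 238.4]]
-40 174 [-78.1 -70.4] 232.6
-30 233 [-79.2 -69.3] 234.2
-22 222 [-79.2 -69.3] 235.2
-16 456 [-81.7 -66.8] 238.5
-10 279 [-81.7 -66.8] 238.6
-4 29 [-80.9 -67.7] 236.4
```

View pics/w1.png

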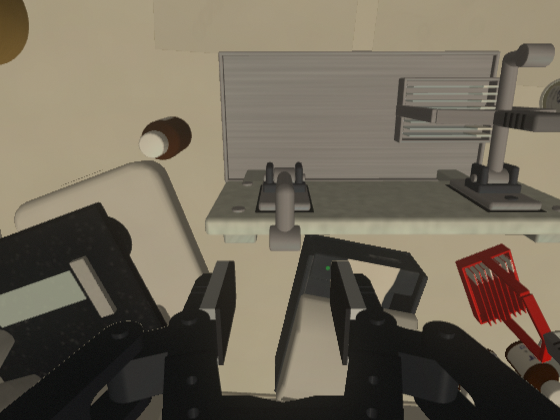

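Request:
send_rows(
  commands=[
    [[0.05,0.06,0.8,0,0,0,40],[0.05,0.08,1.6,0,0,0,30],[0.05,0.08,2.1,0,0,0,26],[0.05,0.08,2.3,0,0,0,26],[0.05,0.08,2.3,0,0,0,22],[0.05,0.08,2.3,0,0,0,19],[0.05,0.08,2.3,0,0,0,16]],
  ],
)

```text
t: 3.25
position: [0.5797, 0.1793, 0.2332]
tool_rot: [0.107, -3.139, 0.002]
wrist_force: [-0.3, -4.4, -0.6]
gripper_width: 0.0163
```

Run:
```python
from h import *
st()
im=optics.get_image('wrist');cv2.imwrite('pics/w2.png',im['image'])
```

```text
t 3.25 pos [ -9.4 -73.7 233.2] F stand [-0.62 -4.34 -0.57] w 16.3
```

View pics/w2.png

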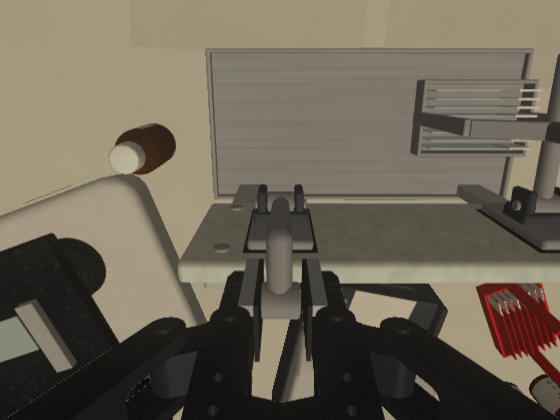

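```bash
cat >> h.py <<'E'
def fst(z0,ax=-20,lbl=''):
    s=sensors.get_state();q=S(s['position'])*1000;F=s['wrist_force']@Rz
    dx=q[0]-ax;dz=q[2]-z0;psi=np.arctan2(-dx,dz);r=np.hypot(dx,dz)
    er=np.array([dx,0,dz])/r;et=np.array([-np.cos(psi),0,-np.sin(psi)])
    print('t',round(s['t'],2),'pos',q.round(1),'psi',psi.round(3),'r',r.round(1),'Frad(out)',(F@er).round(1),'Ftan(down)',(F@et).round(1),'F',F.round(1),'w',round(s['gripper_width']*1000,1))
def tab(z0,psis,ax=-20,r=83.5,dy=0):
    "commands in tool axes from now to circle points"
    s=sensors.get_state();T=R.from_rotvec(s['tool_rot']);q=S(s['position'])*1000
    for p in psis:
        t=np.array([ax-r*np.sin(p),q[1]+dy,z0+r*np.cos(p)])
        print(p.round(3),(T.inv().apply(W(t/1000)-s['position'])*40).round(2).tolist())
E
python3 -c "
from h import *
fst(150.4,-20);tab(150.4,np.arange(-.1,.4,.06),dy=-.5)"
```

```text
t 3.3 pos [ -9.3 -73.8 233.2] psi -0.128 r 83.5 Frad(out) 0.3 Ftan(down) 0.8 F [-0.8 -2.7  0.4] w 16.0
-0.1 [0.09, -0.02, -0.01]
-0.04 [0.29, -0.02, -0.02]
0.02 [0.49, -0.02, -0.03]
0.08 [0.69, -0.02, -0.02]
0.14 [0.89, -0.02, 0.01]
0.2 [1.09, -0.02, 0.04]
0.26 [1.29, -0.02, 0.09]
0.32 [1.48, -0.02, 0.14]
0.38 [1.67, -0.02, 0.21]
```

Request:
send_rows(
  commands=[
    [[0,-0.02,0,0,0,0,15],[0,-0.02,0,0,0,0,15],[0.09,-0.02,-0.01,0,0,0,15],[0.29,-0.02,-0.02,0,0,0,15]],
  ],
)

```text
t: 3.7
position: [0.5738, 0.1782, 0.234]
tool_rot: [-0.106, 3.137, -0.001]
wrist_force: [3.8, -2.6, -1.4]
gripper_width: 0.0152
```

```bash
python3 -c "
from h import *
fst(150.4,-20);tab(150.4,np.arange(.02,.6,.06))"
```

```text
t 3.7 pos [-15.4 -74.4 234. ] psi -0.055 r 83.7 Frad(out) -1.2 Ftan(down) -3.7 F [ 3.6 -2.8 -1.4] w 15.2
0.02 [0.25, -0.0, 0.0]
0.08 [0.45, -0.0, 0.01]
0.14 [0.65, -0.0, 0.03]
0.2 [0.85, -0.0, 0.07]
0.26 [1.04, -0.0, 0.11]
0.32 [1.23, -0.0, 0.17]
0.38 [1.42, -0.0, 0.24]
0.44 [1.61, -0.0, 0.32]
0.5 [1.79, -0.0, 0.41]
0.56 [1.96, -0.0, 0.51]
```

Request:
send_rows(
  commands=[
    [[0.25,-0.02,0,0,0,0,15],[0.45,-0.02,0.01,0,0,0,15],[0.65,-0.02,0.03,0,0,0,15],[0.85,-0.02,0.07,0,0,0,15],[1.04,-0.02,0.11,0,0,0,15]],
  ],
)

```text
t: 4.2
position: [0.5478, 0.1761, 0.232]
tool_rot: [-0.106, 3.135, -0.001]
wrist_force: [2.2, -0.8, 4.4]
gripper_width: 0.0151
```

```bash
python3 -c "
from h import *
fst(150.4,-20);tab(150.4,np.arange(.32,.9,.06))"
```

```text
t 4.2 pos [-41.4 -74.8 232. ] psi 0.256 r 84.4 Frad(out) 3.7 Ftan(down) -3.1 F [ 2.1 -0.9  4.4] w 15.1
0.32 [0.19, -0.0, 0.09]
0.38 [0.38, -0.0, 0.16]
0.44 [0.57, -0.0, 0.24]
0.5 [0.75, -0.0, 0.33]
0.56 [0.92, -0.0, 0.43]
0.62 [1.09, -0.0, 0.54]
0.68 [1.25, -0.0, 0.66]
0.74 [1.4, -0.0, 0.79]
0.8 [1.54, -0.0, 0.93]
0.86 [1.68, -0.0, 1.08]
```

Request:
send_rows(
  commands=[
    [[0.19,-0.0,0.08,0,0,0,15],[0.38,0,0.15,0,0,0,15],[0.57,0,0.23,0,0,0,15],[0.75,0,0.32,0,0,0,15],[0.92,0,0.42,0,0,0,15],[1.09,0,0.53,0,0,0,15]],
  ],
)

```text
t: 4.8
position: [0.5199, 0.1742, 0.2192]
tool_rot: [-0.107, 3.135, -0.001]
wrist_force: [0.2, -1.1, 6.0]
gripper_width: 0.0155
```

```bash
python3 -c "
from h import *
fst(150.8,-20);tab(150.8,np.arange(.68,1.25,.06))"
```

```text
t 4.8 pos [-69.4 -74.7 219.2] psi 0.625 r 84.4 Frad(out) 4.7 Ftan(down) -3.6 F [ 0.2 -1.1  6. ] w 15.5
0.68 [0.13, -0.0, 0.14]
0.74 [0.28, -0.0, 0.27]
0.8 [0.42, -0.0, 0.41]
0.86 [0.56, -0.0, 0.56]
0.92 [0.69, -0.0, 0.71]
0.98 [0.8, -0.0, 0.87]
1.04 [0.91, -0.0, 1.04]
1.1 [1.01, -0.0, 1.22]
1.16 [1.09, -0.0, 1.4]
1.22 [1.17, -0.0, 1.58]
```

Request:
send_rows(
  commands=[
    [[0.14,0,0.13,0,0,0,15],[0.29,0,0.26,0,0,0,15],[0.44,0,0.4,0,0,0,15],[0.58,0,0.55,0,0,0,15],[0.71,0,0.7,0,0,0,15],[0.82,0,0.86,0,0,0,15]],
  ],
)

```text
t: 5.4
position: [0.4979, 0.1728, 0.1975]
tool_rot: [-0.107, 3.138, -0.001]
wrist_force: [-1.5, -1.1, 5.4]
gripper_width: 0.0154
```

```bash
python3 -c "
from h import *
fst(150.8,-20);tab(150.8,np.arange(1.01,1.4,.03),r=84.4)"
```

```text
t 5.4 pos [-91.4 -74.6 197.5] psi 0.992 r 85.3 Frad(out) 4.2 Ftan(down) -3.7 F [-1.5 -1.   5.4] w 15.4
1.01 [0.0, 0.0, 0.07]
1.04 [0.05, 0.0, 0.16]
1.07 [0.1, 0.0, 0.25]
1.1 [0.15, 0.0, 0.33]
1.13 [0.2, 0.0, 0.43]
1.16 [0.24, 0.0, 0.52]
1.19 [0.28, 0.0, 0.61]
1.22 [0.31, 0.0, 0.71]
1.25 [0.35, 0.0, 0.8]
1.28 [0.38, 0.0, 0.9]
1.31 [0.41, 0.0, 1.0]
1.34 [0.43, 0.0, 1.09]
1.37 [0.45, 0.0, 1.19]
```

Request:
send_rows(
  commands=[
    [[0.08,0,0.14,0,0,0,15],[0.13,0,0.23,0,0,0,15],[0.18,0,0.31,0,0,0,15],[0.23,0,0.41,0,0,0,15],[0.27,0,0.5,0,0,0,15]],
  ],
)

```text
t: 5.9
position: [0.4902, 0.1723, 0.1847]
tool_rot: [0.107, -3.14, 0.001]
wrist_force: [-2.9, -1.3, 5.2]
gripper_width: 0.0156
```

```bash
python3 -c "
from h import *
fst(150.8,-20);tab(150.8,np.arange(1.16,1.4,.02),r=85.4)"
```

```text
t 5.9 pos [-99.2 -74.6 184.7] psi 1.167 r 86.1 Frad(out) 4.8 Ftan(down) -3.6 F [-3.  -1.1  5.2] w 15.6
1.16 [-0.04, 0.0, -0.01]
1.18 [-0.01, 0.0, 0.05]
1.2 [0.02, 0.0, 0.12]
1.22 [0.04, 0.0, 0.18]
1.24 [0.06, 0.0, 0.25]
1.26 [0.09, 0.0, 0.31]
1.28 [0.11, 0.0, 0.38]
1.3 [0.12, 0.0, 0.44]
1.32 [0.14, 0.0, 0.51]
1.34 [0.16, 0.0, 0.57]
1.36 [0.17, 0.0, 0.64]
1.38 [0.19, 0.0, 0.71]
```

Request:
send_rows(
  commands=[
    [[0.04,0,0.05,0,0,0,15],[0.06,0,0.1,0,0,0,15]],
  ],
)

```text
t: 6.1
position: [0.4888, 0.1722, 0.1821]
tool_rot: [-0.107, 3.14, -0.001]
wrist_force: [0.7, -0.6, 3.0]
gripper_width: 0.0155
```

Request:
send_rows(
  commands=[
    [[0.02,0,0.05,0,0,0,15],[0.04,0,0.1,0,0,0,15]],
  ],
)

```text
t: 6.3
position: [0.4877, 0.1721, 0.1795]
tool_rot: [0.107, -3.14, 0.001]
wrist_force: [-0.0, -1.0, 3.6]
gripper_width: 0.015
```

Request:
send_rows(
  commands=[
    [[0.02,0,0.05,0,0,0,15],[0.03,0,0.1,0,0,0,15]],
  ],
)

```text
t: 6.5
position: [0.4866, 0.172, 0.1768]
tool_rot: [0.107, -3.139, 0.001]
wrist_force: [-1.2, -0.8, 4.3]
gripper_width: 0.0153
```

Request:
send_rows(
  commands=[
    [[0.02,0,0.04,0,0,0,15],[0.03,0,0.08,0,0,0,15]],
  ],
)

```text
t: 6.7
position: [0.4858, 0.172, 0.1747]
tool_rot: [0.107, -3.139, 0.001]
wrist_force: [-0.2, -1.9, 4.1]
gripper_width: 0.0154
```

Request:
send_rows(
  commands=[
    [[0.01,0,0.04,0,0,0,15],[0.02,0,0.08,0,0,0,15]],
  ],
)

```text
t: 6.9
position: [0.4851, 0.1719, 0.1726]
tool_rot: [0.107, -3.138, 0.001]
wrist_force: [-0.2, -0.2, 3.5]
gripper_width: 0.0153
```

Request:
send_rows(
  commands=[
    [[0.01,0,0.04,0,0,0,15],[0.02,0,0.08,0,0,0,15]],
  ],
)

```text
t: 7.1
position: [0.4844, 0.1719, 0.1704]
tool_rot: [0.107, -3.138, 0.001]
wrist_force: [-1.4, -1.0, 4.8]
gripper_width: 0.0154
```

Request:
send_rows(
  commands=[
    [[0.01,0,0.04,0,0,0,15],[0.01,0,0.07,0,0,0,15]],
  ],
)

```text
t: 7.3
position: [0.4841, 0.1719, 0.1691]
tool_rot: [0.107, -3.138, 0.001]
wrist_force: [-4.3, -1.3, 10.0]
gripper_width: 0.0156
```

Request:
send_rows(
  commands=[
    [[0.0,0,0.03,0,0,0,15]],
  ],
)

```text
t: 7.4
position: [0.484, 0.1719, 0.169]
tool_rot: [0.107, -3.139, 0.001]
wrist_force: [-2.9, -1.5, 10.9]
gripper_width: 0.0152
```

Request:
send_rows(
  commands=[
    [[0.0,0,0.03,0,0,0,15],[0.0,0,0.03,0,0,0,15]],
  ],
)

```text
t: 7.6
position: [0.484, 0.1719, 0.169]
tool_rot: [0.107, -3.139, 0.001]
wrist_force: [-3.3, -2.0, 10.4]
gripper_width: 0.0158
```

Request:
send_rows(
  commands=[
    [[0.0,0,0.06,0,0,0,15]],
  ],
)

```text
t: 7.7
position: [0.4839, 0.1719, 0.1685]
tool_rot: [0.108, -3.14, 0.001]
wrist_force: [-4.2, -1.9, 13.1]
gripper_width: 0.0151
```

Request:
send_rows(
  commands=[
    [[0.0,0,0,0,0,0,24],[0.0,0,0,0,0,0,30],[0.0,0,0,0,0,0,36],[0,0,-1,0,0,0,40],[0,0,-2.5,0,0,0,40],[0,0,-4,0,0,0,40],[0,0,-5,0,0,0,50],[0,0,-5,0,0,0,50]],
  ],
)

```text
t: 8.5
position: [0.4857, 0.1724, 0.2972]
tool_rot: [-0.108, 3.133, -0.0]
wrist_force: [0.4, 0.5, 1.1]
gripper_width: 0.0501
```

Run:
```python
from h import *
st()
im=optics.get_image('top');cv2.imwrite('pics/t3.png',cv2.resize(im['image'][110:300,150:400],None,fx=3.2,fy=3.1))
im2=optics.get_image('scene');cv2.imwrite('pics/s3.png',cv2.resize(im2['image'][130:330,150:390],None,fx=3.3,fy=3))
np.save('top3.npy',im,allow_pickle=True);np.save('scene3.npy',im2,allow_pickle=True)
go([-62,74,260])
for nm,i in (('top',im),('scene',im2)):
    s=S(pts(i).reshape(-1,3))*1000
    def show(t,lo,hi):
        m=np.all((s>lo)&(s<hi),1);q=s[m]
        if len(q): print(nm,t,m.sum(),'med',np.median(q,0).round(1),'p2',np.percentile(q,3,0).round(1),'p98',np.percentile(q,97,0).round(1))
    for yy,n in ((75,'A'),(-75,'B')):
        show('knob'+n,[-125,yy-12,158],[-85,yy+12,200])
        for x in (-85,-75,-65,-55,-45,-35): show('rod'+n+str(x),[x-5,yy-8,135],[x+5,yy+8,168])
    show('tab',[-85,50,190],[-40,100,230])
```

```text
t 8.5 pos [-103.6  -74.1  297.2] F stand [0.39 0.52 1.07] w 50.1
cmd [-1.738  5.933  1.325] [-0.005 -0.    -0.003]
top knobA 65 med [-99.4  75.  176.3] p2 [-106.    67.6  172. ] p98 [-93.4  82.6 179.6]
top rodA-85 28 med [-84.7  75.3 152.1] p2 [-90.   70.9 147.9] p98 [-80.4  79.6 153.9]
top rodA-75 25 med [-74.8  74.3 152.3] p2 [-78.9  70.5 148.9] p98 [-70.9  78.6 153.7]
top rodA-55 22 med [-54.   74.4 153.8] p2 [-57.3  70.6 148.6] p98 [-50.3  81.1 163.9]
top rodA-45 30 med [-45.1  75.1 153. ] p2 [-49.8  70.1 149.6] p98 [-40.3  79.6 157.2]
top rodA-35 26 med [-34.7  74.6 153.9] p2 [-39.   70.6 151.8] p98 [-30.6  78.9 156.3]
top rodB-85 12 med [-82.6 -74.  152.4] p2 [-84.6 -79.2 149.7] p98 [-80.7 -71.3 154.9]
top rodB-75 27 med [-75.2 -74.  152.7] p2 [-79.3 -79.7 149.7] p98 [-71.  -70.  154.9]
top rodB-65 26 med [-65.4 -74.8 152.9] p2 [-69.6 -79.  150.9] p98 [-61.  -70.8 155.7]
top rodB-55 29 med [-55.6 -74.1 152.2] p2 [-59.8 -78.7 148.6] p98 [-50.2 -70.2 155.6]
top rodB-45 27 med [-44.5 -74.7 152.1] p2 [-49.8 -79.2 150.1] p98 [-40.3 -70.7 154.7]
top rodB-35 27 med [-34.7 -74.  151.4]
[... 752 characters left out ...]
ne knobB 72 med [-104.5  -78.2  176.5] p2 [-108.6  -83.5  159.8] p98 [-95.7 -68.5 181.5]
scene rodB-85 14 med [-86.2 -79.  152.6] p2 [-89.8 -80.4 147.8] p98 [-81.2 -75.  155.5]
scene rodB-75 16 med [-75.9 -78.2 152.5] p2 [-79.7 -80.4 148.9] p98 [-70.7 -73.3 156.3]
scene rodB-65 18 med [-64.7 -77.  152.4] p2 [-69.7 -81.4 148. ] p98 [-60.3 -71.4 154.4]
scene rodB-55 16 med [-54.4 -78.2 151.9] p2 [-59.2 -80.3 148.6] p98 [-50.2 -71.4 154.6]
scene rodB-45 12 med [-46.4 -78.2 153.3] p2 [-49.4 -80.7 149.4] p98 [-41.3 -73.3 156.2]
scene rodB-35 15 med [-36.9 -78.3 152.6] p2 [-39.7 -80.7 147. ] p98 [-30.5 -69.9 156.2]
scene tab 70 med [-68.6  72.4 198.8] p2 [-72.2  62.3 191. ] p98 [-61.9  86.  203.8]
```

View pics/s3.png

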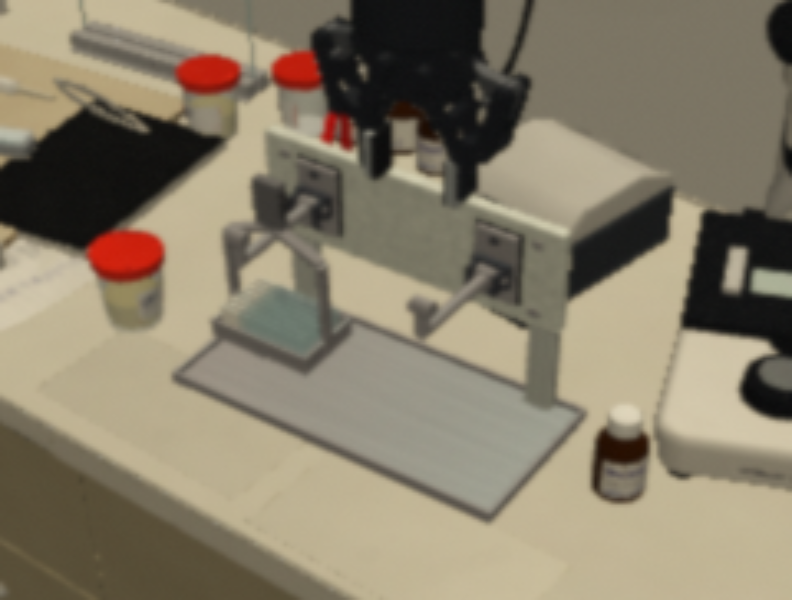

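View pics/t3.png

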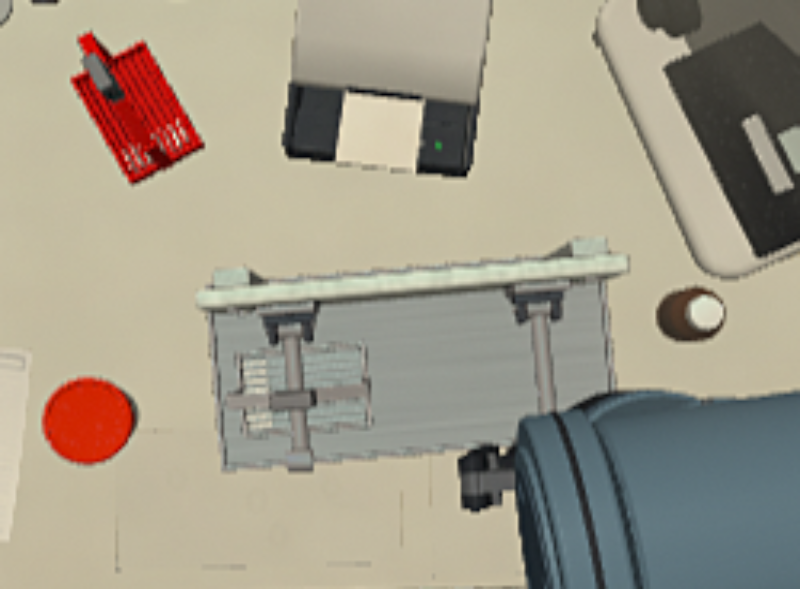

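Run:
```python
from h import *
im=optics.get_image('wrist');cv2.imwrite('pics/w4.png',im['image']);np.save('wrist4.npy',im,allow_pickle=True)
s=S(pts(im).reshape(-1,3))*1000
for x in range(-112,-30,5):
    m=(abs(s[:,0]-x)<2.5)&(abs(s[:,1]+75)<12)&(s[:,2]>135)&(s[:,2]<200)
    if m.sum()>3: print(x,m.sum(),np.percentile(s[m],[3,50,97],0).round(1)[:,1:].tolist())
```

```text
-107 237 [[-81.3, 151.4], [-73.9, 176.3], [-67.1, 179.8]]
-102 199 [[-81.9, 154.1], [-74.5, 180.3], [-66.5, 181.6]]
-97 124 [[-81.5, 177.2], [-73.8, 179.8], [-66.9, 181.2]]
-87 19 [[-78.0, 152.6], [-74.6, 154.5], [-70.5, 155.0]]
-82 75 [[-78.4, 151.5], [-73.9, 153.7], [-69.4, 155.2]]
-77 77 [[-78.5, 150.7], [-73.9, 153.7], [-69.3, 155.5]]
-72 79 [[-78.5, 150.2], [-73.9, 153.4], [-69.3, 155.0]]
-67 78 [[-78.5, 150.4], [-73.9, 153.3], [-69.3, 154.9]]
-62 76 [[-78.5, 150.1], [-73.9, 153.3], [-69.2, 155.1]]
-57 74 [[-78.6, 149.5], [-73.9, 153.3], [-69.2, 154.9]]
-52 76 [[-78.6, 149.4], [-73.9, 153.2], [-69.2, 154.6]]
-47 69 [[-78.6, 150.2], [-73.9, 153.2], [-70.0, 154.9]]
-42 65 [[-78.7, 150.3], [-74.7, 153.2], [-70.0, 154.4]]
-37 68 [[-78.7, 150.4], [-74.3, 152.7], [-69.9, 154.5]]
-32 174 [[-86.6, 142.3], [-75.9, 152.2], [-63.5, 157.1]]
```

View pics/w4.png

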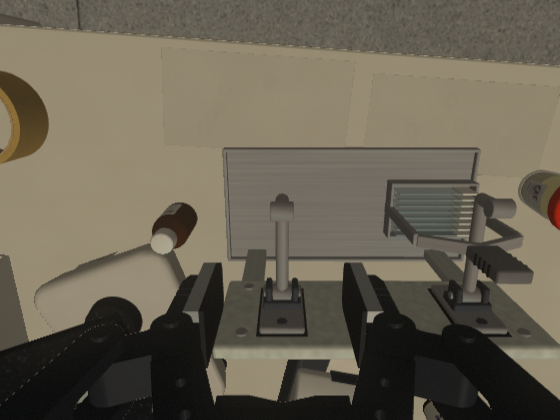

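Request:
send_rows(
  commands=[
    [[-0.5,1.5,0,0,0,0,55],[-1,3,0.3,0,0,0,55],[-1.5,4.5,0.6,0,0,0,55],[-1.66,5.6,1,0,0,0,55],[-1.66,5.95,1.4,0,0,0,55],[-1.66,5.95,1.4,0,0,0,55],[-1.66,5.95,1.4,0,0,0,55]],
  ],
)

```text
t: 9.35
position: [0.5139, 0.3222, 0.2559]
tool_rot: [0.108, -3.135, 0.004]
wrist_force: [0.6, 0.4, 0.6]
gripper_width: 0.055
```

Run:
```python
from h import *
st();go([-63,74.8,188])
im=optics.get_image('wrist');cv2.imwrite('pics/w5.png',im['image'])
s=S(pts(im).reshape(-1,3))*1000
m=(abs(s[:,0]+62)<14)&(abs(s[:,1]-75)<20)&(s[:,2]>195)&(s[:,2]<215)
print(m.sum(),np.percentile(s[m],[2,50,98],0).round(1))
q=s[m&(s[:,2]>201)]
r=cv2.minAreaRect(q[:,:2].astype(np.float32));print(r)
```

```text
t 9.35 pos [-65.2  73.4 255.9] F stand [0.64 0.31 0.62] w 55.0
cmd [-0.1    0.063  2.717] [-0.017 -0.033 -0.003]
971 [[-70.3  64.5 195.8]
 [-66.9  75.9 202.4]
 [-61.2  87.2 203.9]]
((-65.5538101196289, 75.85025024414062), (9.829121589660645, 23.838289260864258), 0.122691310942173)
```

View pics/w5.png

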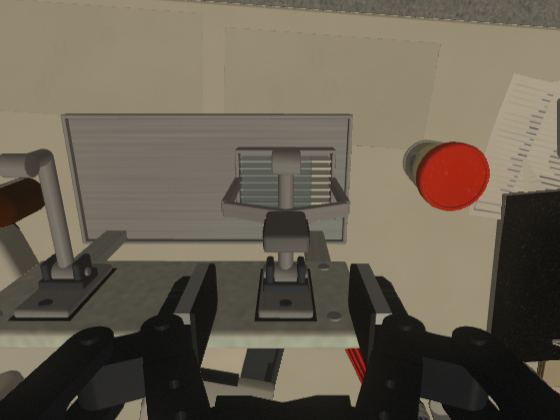

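Request:
send_rows(
  commands=[
    [[-0.04,0.08,0.9,0,0,0,55],[-0.04,0.08,1.8,0,0,0,45],[-0.04,0.08,2.5,0,0,0,38],[-0.04,0.08,2.7,0,0,0,34],[-0.04,0.08,2.7,0,0,0,30],[-0.04,0.08,2.7,0,0,0,27],[-0.04,0.08,2.7,0,0,0,24]],
  ],
)

```text
t: 10.1
position: [0.5159, 0.324, 0.1909]
tool_rot: [0.106, -3.139, 0.002]
wrist_force: [-0.2, -1.0, 0.3]
gripper_width: 0.0239
```

Run:
```python
from h import *
st();go([-64.5,75,188])
```

```text
t 10.1 pos [-63.1  75.  190.9] F stand [-0.24 -0.96  0.32] w 23.9
cmd [0.056 0.    0.116] [-0.007 -0.003 -0.011]
```

Request:
send_rows(
  commands=[
    [[0,0,0.08,0,0,0,20],[0,0,0.08,0,0,0,15],[0,0,0.08,0,0,0,10],[0,0,0.08,0,0,0,10]],
  ],
)

```text
t: 10.5
position: [0.5159, 0.3241, 0.1907]
tool_rot: [-0.106, 3.139, -0.001]
wrist_force: [-3.8, -1.4, 6.6]
gripper_width: 0.0228
```

Request:
send_rows(
  commands=[
    [[0,0,-0.05,0,0,0,10],[0,0,-0.15,0,0,0,10],[0,0,-0.3,0,0,0,10],[0,0,-0.4,0,0,0,10]],
  ],
)

```text
t: 10.9
position: [0.5159, 0.3241, 0.2008]
tool_rot: [-0.106, 3.139, -0.001]
wrist_force: [0.8, -0.4, -2.7]
gripper_width: 0.0228
```

Run:
```python
from h import *
st()
```

```text
t 10.9 pos [-63.1  75.2 200.8] F stand [ 0.78 -0.44 -2.73] w 22.8
```

Request:
send_rows(
  commands=[
    [[0,0,-0.3,0,0,0,10],[0,0,-0.6,0,0,0,10],[0,0,-0.9,0,0,0,10],[0,0,-1.15,0,0,0,10],[0,0,-1.28,0,0,0,10],[0,0,-1.28,0,0,0,10]],
  ],
)

```text
t: 11.5
position: [0.5162, 0.3243, 0.2336]
tool_rot: [-0.107, 3.138, -0.0]
wrist_force: [0.0, -1.0, -3.2]
gripper_width: 0.0226
```

Run:
```python
from h import *
st();go([-140,75,233]);go([-140,-74,233])
im=optics.get_image('wrist');cv2.imwrite('pics/w6.png',im['image'])
im=optics.get_image('scene');cv2.imwrite('pics/s6.png',cv2.resize(im['image'][130:330,150:390],None,fx=3.3,fy=3))
```

```text
t 11.5 pos [-62.8  75.3 233.6] F stand [-0.06 -0.96 -3.19] w 22.6
cmd [ 3.088 -0.015  0.017] [-0.002  0.015 -0.008]
cmd [ 3.081 -5.975  0.019] [-0.002  0.015 -0.008]
```

View pics/w6.png

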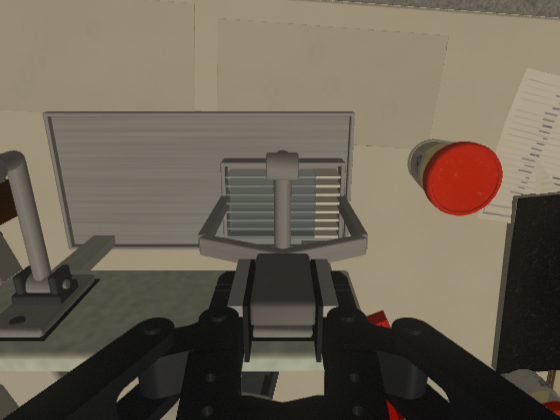

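View pics/s6.png

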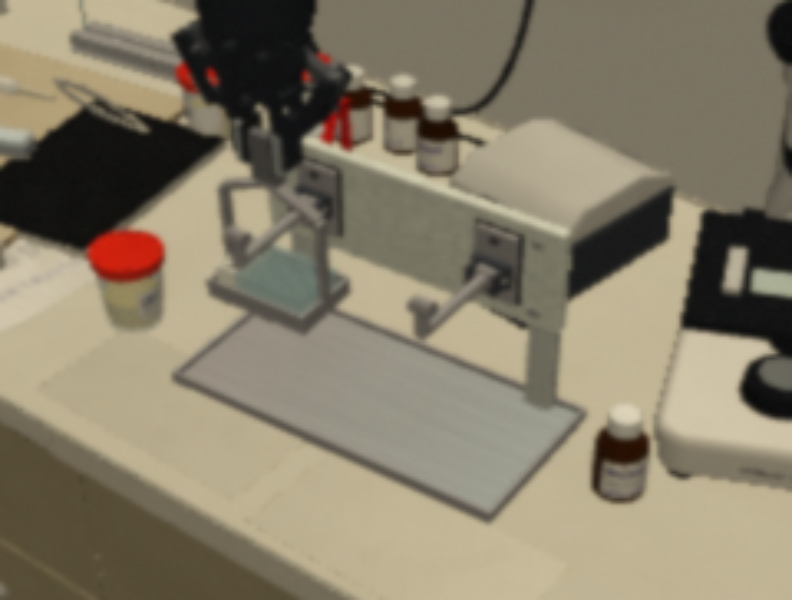

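Request:
send_rows(
  commands=[
    [[0.4,0,0,0,0,0,10],[1.0,0,0,0,0,0,10],[1.6,0,0,0,0,0,10],[2.2,0,0,0,0,0,10],[2.8,0,0,0,0,0,10],[3.2,0,0,0,0,0,10],[3.2,-0.4,0,0,0,0,10],[3.2,-1.1,0,0,0,0,10],[3.2,-2,0,0,0,0,10],[3.2,-3,0,0,0,0,10],[3.2,-4,0,0,0,0,10],[3.2,-4.9,0,0,0,0,10],[3.2,-5.6,0,0,0,0,10],[3.2,-5.97,0,0,0,0,10],[3.2,-5.97,0,0,0,0,10],[3.2,-5.97,0,0,0,0,10]],
  ],
)

```text
t: 13.2
position: [0.4463, 0.1699, 0.2328]
tool_rot: [-0.105, 3.139, -0.0]
wrist_force: [-0.1, -0.9, -3.2]
gripper_width: 0.0231
```

Run:
```python
from h import *
st();go([-62.8,-74.2,233.6])
im=optics.get_image('wrist');cv2.imwrite('pics/w7.png',im['image'])
s=S(pts(im).reshape(-1,3))*1000
m=(abs(s[:,0]+50)<25)&(abs(s[:,1]+75)<12)&(s[:,2]>145)&(s[:,2]<165);print('rodB y',np.percentile(s[m],[3,50,97],0).round(1))
im=optics.get_image('top')
s=S(pts(im).reshape(-1,3))*1000
m=(abs(s[:,0]+50)<25)&(abs(s[:,1]+75)<12)&(s[:,2]>145)&(s[:,2]<165);print('rodB top',np.percentile(s[m],[3,50,97],0).round(1))
m=(abs(s[:,0]+60)<25)&(abs(s[:,1]-75)<12)&(s[:,2]>145)&(s[:,2]<165);print('rodA top',np.percentile(s[m],[3,50,97],0).round(1))
```

```text
t 13.2 pos [-143.2  -73.9  232.8] F stand [-0.15 -0.92 -3.2 ] w 23.1
cmd [-3.215 -0.007 -0.03 ] [-0.002  0.006 -0.013]
rodB y [[-72.9 -85.6 147.4]
 [-40.2 -74.2 153.2]
 [-25.5 -64.3 157.1]]
rodB top [[-73.4 -82.9 148.8]
 [-48.1 -74.5 151.7]
 [-26.  -69.6 156.1]]
rodA top [[-84.1  70.4 148.5]
 [-60.5  74.8 152.9]
 [-36.8  79.5 156. ]]
```

View pics/w7.png

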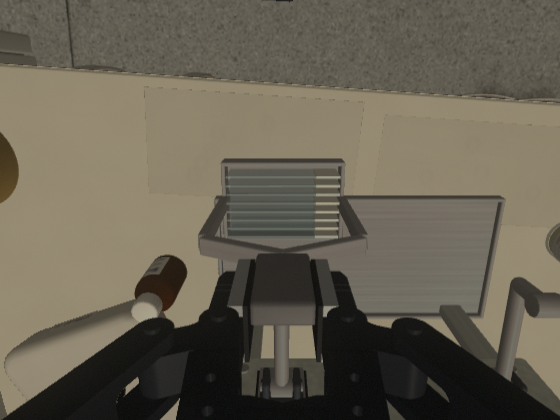

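Aligned with rod B (y −74.2). I'll move the rack back over the rod while it is still lifted.

Request:
send_rows(
  commands=[
    [[-0.4,0,-0.03,0,0,0,10],[-1.0,0,-0.03,0,0,0,10],[-1.6,-0.01,-0.03,0,0,0,10],[-2.2,-0.01,-0.03,0,0,0,10],[-2.8,-0.01,-0.03,0,0,0,10],[-3.2,-0.01,-0.03,0,0,0,10],[-3.2,-0.01,-0.03,0,0,0,10],[-3.2,-0.01,-0.03,0,0,0,10]],
  ],
)

```text
t: 14.1
position: [0.5256, 0.1759, 0.2331]
tool_rot: [0.108, -3.139, 0.001]
wrist_force: [-0.2, 1.5, -2.9]
gripper_width: 0.0228
```

Run:
```python
from h import *
st();go([-62.8,-74.2,193])
im=optics.get_image('scene');cv2.imwrite('pics/s8.png',cv2.resize(im['image'][130:330,150:390],None,fx=3.3,fy=3))
```

```text
t 14.1 pos [-63.7 -73.4 233.1] F stand [-0.13  1.49 -2.86] w 22.8
cmd [-0.035 -0.031  1.605] [-0.003 -0.004 -0.001]
```

View pics/s8.png

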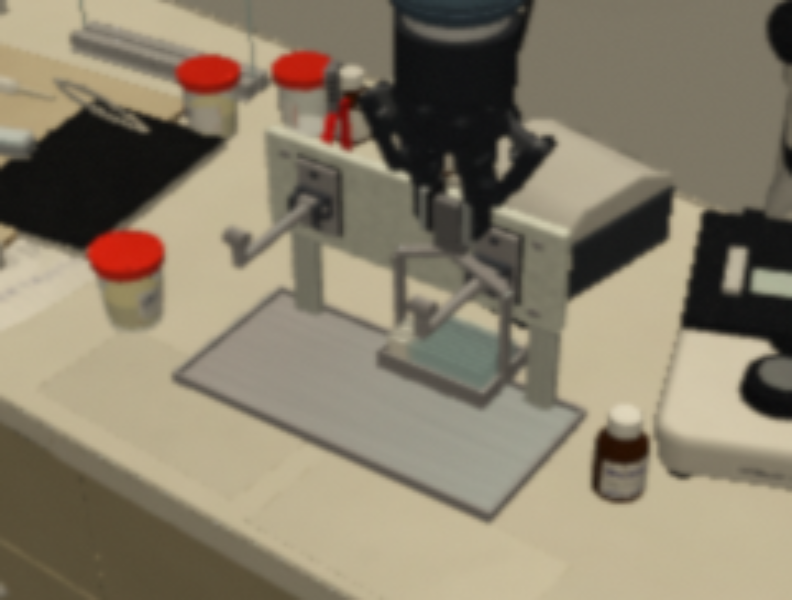

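Request:
send_rows(
  commands=[
    [[-0.02,-0.03,0.3,0,0,0,10],[-0.02,-0.03,0.6,0,0,0,10],[-0.02,-0.03,0.9,0,0,0,10],[-0.02,-0.03,1.2,0,0,0,10],[-0.02,-0.03,1.38,0,0,0,10],[-0.02,-0.03,1.4,0,0,0,10]],
  ],
)

```text
t: 14.75
position: [0.5253, 0.175, 0.1972]
tool_rot: [0.108, -3.138, 0.001]
wrist_force: [-0.3, -0.3, -3.3]
gripper_width: 0.0228
```

Request:
send_rows(
  commands=[
    [[0,0,0.04,0,0,0,10],[0,0,0.08,0,0,0,10]],
  ],
)

```text
t: 14.95
position: [0.5254, 0.175, 0.1954]
tool_rot: [0.108, -3.138, 0.001]
wrist_force: [0.3, 0.1, -2.5]
gripper_width: 0.023
```

Request:
send_rows(
  commands=[
    [[0,0,0.04,0,0,0,10],[0,0,0.08,0,0,0,10]],
  ],
)

```text
t: 15.15
position: [0.5256, 0.175, 0.1935]
tool_rot: [0.108, -3.138, 0.001]
wrist_force: [-0.5, -0.0, -3.1]
gripper_width: 0.023
```

Request:
send_rows(
  commands=[
    [[0,0,0.04,0,0,0,10],[0,0,0.05,0,0,0,10]],
  ],
)

```text
t: 15.35
position: [0.5256, 0.175, 0.1923]
tool_rot: [0.108, -3.138, 0.001]
wrist_force: [-0.4, -0.1, -3.1]
gripper_width: 0.0228
```

Request:
send_rows(
  commands=[
    [[0,0,0.03,0,0,0,10],[0,0,0.05,0,0,0,10]],
  ],
)

```text
t: 15.55
position: [0.5257, 0.175, 0.1911]
tool_rot: [0.108, -3.139, 0.001]
wrist_force: [-0.3, -0.1, -0.2]
gripper_width: 0.0228
```

Request:
send_rows(
  commands=[
    [[0,0,0.03,0,0,0,10]],
  ],
)

```text
t: 15.65
position: [0.5258, 0.175, 0.1907]
tool_rot: [0.108, -3.139, 0.001]
wrist_force: [-1.6, -0.1, 1.2]
gripper_width: 0.0226
```

Seated: the weight has transferred and there is a slight press. I'll open the fingers slowly.

Request:
send_rows(
  commands=[
    [[0,0,0,0,0,0,22],[0,0,0,0,0,0,24],[0,0,0,0,0,0,26],[0,0,0,0,0,0,30],[0,0,0,0,0,0,36],[0,0,0,0,0,0,40]],
  ],
)

```text
t: 16.25
position: [0.5259, 0.175, 0.1908]
tool_rot: [0.108, -3.139, 0.001]
wrist_force: [-1.2, 0.6, 0.3]
gripper_width: 0.0401
```

Run:
```python
from h import *
st()
im=optics.get_image('scene');cv2.imwrite('pics/s9.png',cv2.resize(im['image'][130:330,150:390],None,fx=3.3,fy=3))
im=optics.get_image('wrist');cv2.imwrite('pics/w9.png',im['image'])
```

```text
t 16.25 pos [-63.4 -74.3 190.8] F stand [-1.13  0.71  0.26] w 40.1
```

View pics/s9.png

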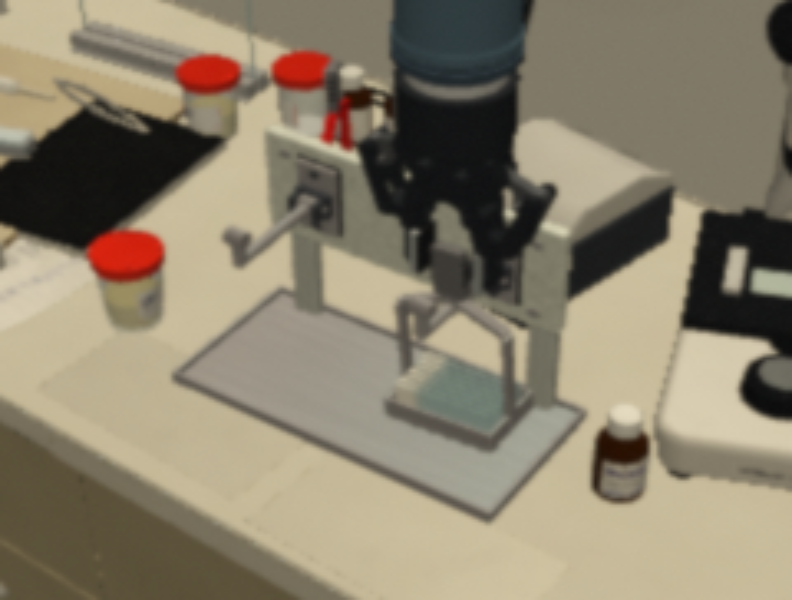

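View pics/w9.png

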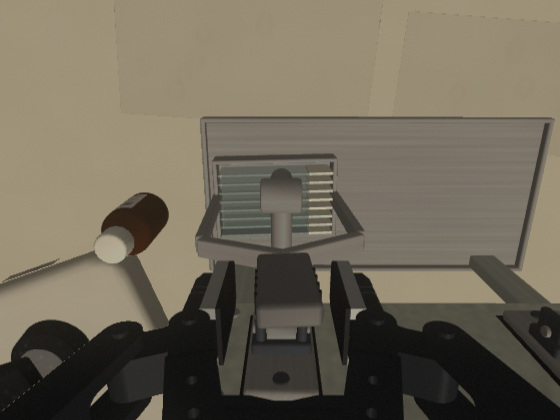

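Request:
send_rows(
  commands=[
    [[0,0,-0.5,0,0,0,40],[0,0,-1.5,0,0,0,40],[0,0,-3,0,0,0,40],[0.8,1.5,-3,0,0,0,40],[1.52,3.2,-3,0,0,0,40],[1.52,4.8,-2.6,0,0,0,40],[1.52,5.9,-2,0,0,0,40],[1.52,5.97,-1.6,0,0,0,40],[1.52,5.97,-1.6,0,0,0,40],[1.52,5.97,-1.6,0,0,0,40]],
  ],
)

```text
t: 17.35
position: [0.4779, 0.3205, 0.2311]
tool_rot: [0.107, -3.139, 0.002]
wrist_force: [0.3, -0.4, -1.0]
gripper_width: 0.0401
```

Run:
```python
from h import *
st();go([-101.5,75,171])
im=optics.get_image('wrist');cv2.imwrite('pics/w10.png',im['image'])
s=S(pts(im).reshape(-1,3))*1000
for x in range(-112,-30,5):
    m=(abs(s[:,0]-x)<2.5)&(abs(s[:,1]-75)<12)&(s[:,2]>135)&(s[:,2]<200)
    if m.sum()>3: print(x,m.sum(),np.percentile(s[m],[3,50,97],0).round(1)[:,1:].tolist())
im=optics.get_image('scene');cv2.imwrite('pics/s10.png',cv2.resize(im['image'][130:330,150:390],None,fx=3.3,fy=3))
s=S(pts(im).reshape(-1,3))*1000
m=(abs(s[:,0]+65)<25)&(abs(s[:,1]+75)<18)&(s[:,2]>185)&(s[:,2]<215);print('tab',np.percentile(s[m],[3,50,97],0).round(1))
```

```text
t 17.35 pos [-101.2   74.2  231.1] F stand [ 0.29 -0.41 -1.05] w 40.1
cmd [0.011 0.036 2.403] [-0.008 -0.004 -0.005]
-107 504 [[68.5, 150.3], [75.7, 175.2], [82.9, 178.7]]
-102 305 [[68.5, 149.8], [75.7, 178.6], [82.9, 179.8]]
-97 135 [[68.5, 175.2], [75.7, 177.7], [83.1, 179.2]]
-87 10 [[73.6, 152.9], [75.5, 153.8], [78.4, 154.5]]
-82 125 [[71.0, 149.9], [75.8, 152.9], [80.6, 154.6]]
-77 131 [[71.0, 149.6], [75.8, 153.2], [80.6, 154.5]]
-72 132 [[70.9, 149.7], [75.8, 153.5], [80.7, 154.9]]
-67 127 [[70.9, 150.0], [75.8, 153.5], [80.7, 155.0]]
-62 127 [[70.9, 150.1], [75.8, 153.8], [80.8, 155.2]]
-57 121 [[70.9, 149.6], [75.8, 154.0], [80.8, 155.5]]
-52 113 [[71.1, 150.2], [75.8, 154.3], [80.2, 155.6]]
-47 106 [[71.5, 152.5], [75.8, 154.6], [80.2, 156.1]]
-42 105 [[71.4, 152.6], [75.8, 154.9], [80.2, 156.3]]
-37 108 [[71.4, 152.5], [75.8, 154.8], [80.3, 156.3]]
-32 299 [[63.5, 144.4], [73.9, 154.7], [86.6, 160.3]]
tab [[-71.  -86.2 186.8]
 [-68.2 -76.  197.2]
 [-61.4 -63.5 204. ]]
```

View pics/w10.png

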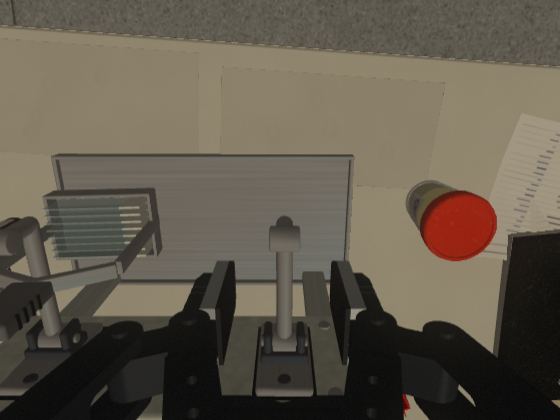

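View pics/s10.png

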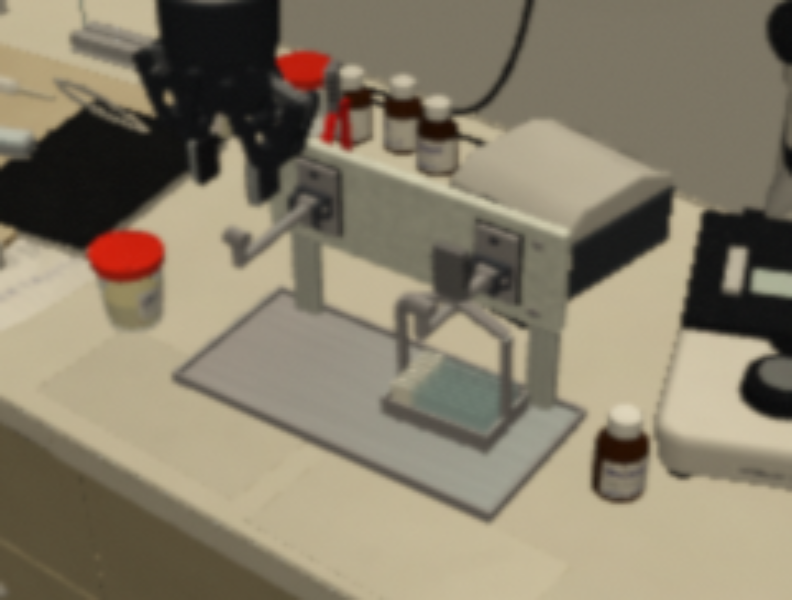

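Request:
send_rows(
  commands=[
    [[0.01,0.05,0.8,0,0,0,40],[0.01,0.05,1.6,0,0,0,34],[0.01,0.05,2.2,0,0,0,28],[0.01,0.05,2.44,0,0,0,25],[0.01,0.05,2.44,0,0,0,22],[0.01,0.05,2.44,0,0,0,18],[0.01,0.05,2.44,0,0,0,15],[0.01,0.05,2.44,0,0,0,15]],
  ],
)

```text
t: 18.25
position: [0.4789, 0.3216, 0.1717]
tool_rot: [-0.105, 3.137, 0.0]
wrist_force: [0.7, -1.6, 0.3]
gripper_width: 0.0157
```

Run:
```python
from h import *
fst(149.5)
tab(149.5,np.arange(1.3,.6,-.06))
```

```text
t 18.25 pos [-100.2   75.2  171.7] psi 1.301 r 83.2 Frad(out) -0.5 Ftan(down) -0.5 F [ 0.6 -1.6  0.3] w 15.7
1.3 [0.01, -0.0, -0.01]
1.24 [-0.05, 0.0, -0.2]
1.18 [-0.12, 0.0, -0.38]
1.12 [-0.2, 0.0, -0.57]
1.06 [-0.3, 0.0, -0.74]
1.0 [-0.4, 0.0, -0.92]
0.94 [-0.51, 0.0, -1.08]
0.88 [-0.64, 0.0, -1.24]
0.82 [-0.77, 0.0, -1.39]
0.76 [-0.91, 0.0, -1.53]
0.7 [-1.06, 0.0, -1.66]
0.64 [-1.22, 0.0, -1.79]
```

Request:
send_rows(
  commands=[
    [[0.01,0,-0.01,0,0,0,15],[-0.02,0,-0.1,0,0,0,15],[-0.05,0,-0.2,0,0,0,15],[-0.12,0,-0.38,0,0,0,15]],
  ],
)

```text
t: 18.65
position: [0.4815, 0.3217, 0.1808]
tool_rot: [-0.106, 3.138, -0.001]
wrist_force: [0.9, 0.4, -4.8]
gripper_width: 0.0155
```

Run:
```python
from h import *
fst(149.5)
tab(149.5,np.arange(1.12,.6,-.06))
```

```text
t 18.65 pos [-97.6  75.1 180.8] psi 1.188 r 83.6 Frad(out) -2.6 Ftan(down) 4.1 F [ 0.9  0.4 -4.8] w 15.5
1.12 [-0.1, 0.0, -0.2]
1.06 [-0.19, 0.0, -0.38]
1.0 [-0.29, 0.0, -0.55]
0.94 [-0.41, 0.0, -0.72]
0.88 [-0.53, 0.0, -0.88]
0.82 [-0.66, 0.0, -1.03]
0.76 [-0.8, 0.0, -1.17]
0.7 [-0.95, 0.0, -1.3]
0.64 [-1.11, 0.0, -1.43]
```

Request:
send_rows(
  commands=[
    [[-0.1,0,-0.2,0,0,0,15],[-0.19,0,-0.38,0,0,0,15],[-0.29,0,-0.55,0,0,0,15],[-0.41,0,-0.72,0,0,0,15],[-0.53,0,-0.88,0,0,0,15],[-0.66,0,-1.03,0,0,0,15]],
  ],
)

```text
t: 19.25
position: [0.4976, 0.3228, 0.2069]
tool_rot: [-0.106, 3.14, -0.001]
wrist_force: [-3.4, -0.1, -2.5]
gripper_width: 0.0157
```

Run:
```python
from h import *
fst(150.5)
tab(150.5,np.arange(.78,.1,-.06))
```

```text
t 19.25 pos [-81.4  75.1 206.9] psi 0.828 r 83.4 Frad(out) 0.8 Ftan(down) 4.2 F [-3.4  0.2 -2.5] w 15.7
0.78 [-0.11, 0.0, -0.12]
0.72 [-0.26, 0.0, -0.26]
0.66 [-0.41, 0.0, -0.38]
0.6 [-0.57, 0.0, -0.5]
0.54 [-0.74, 0.0, -0.61]
0.48 [-0.92, 0.0, -0.71]
0.42 [-1.1, 0.0, -0.79]
0.36 [-1.28, 0.0, -0.87]
0.3 [-1.47, 0.0, -0.94]
0.24 [-1.66, 0.0, -0.99]
0.18 [-1.86, 0.0, -1.03]
0.12 [-2.06, 0.0, -1.06]
```

Request:
send_rows(
  commands=[
    [[-0.11,0,-0.12,0,0,0,15],[-0.26,0,-0.26,0,0,0,15],[-0.41,0,-0.38,0,0,0,15],[-0.57,0,-0.5,0,0,0,15],[-0.74,0,-0.61,0,0,0,15],[-0.92,0,-0.71,0,0,0,15]],
  ],
)

```text
t: 19.85
position: [0.5208, 0.3244, 0.225]
tool_rot: [-0.106, 3.14, -0.001]
wrist_force: [-4.3, -0.9, -1.4]
gripper_width: 0.0157
```

Run:
```python
from h import *
fst(150.5)
tab(150.5,np.arange(.42,-.2,-.06))
```

```text
t 19.85 pos [-58.2  75.1 225. ] psi 0.473 r 83.7 Frad(out) 0.7 Ftan(down) 4.5 F [-4.3 -0.6 -1.4] w 15.7
0.42 [-0.17, 0.0, -0.07]
0.36 [-0.35, 0.0, -0.14]
0.3 [-0.54, 0.0, -0.21]
0.24 [-0.73, 0.0, -0.26]
0.18 [-0.93, 0.0, -0.3]
0.12 [-1.13, 0.0, -0.33]
0.06 [-1.33, 0.0, -0.35]
0.0 [-1.53, 0.0, -0.36]
-0.06 [-1.73, 0.0, -0.35]
-0.12 [-1.93, 0.0, -0.33]
-0.18 [-2.13, 0.0, -0.3]
```

Request:
send_rows(
  commands=[
    [[-0.17,0,-0.07,0,0,0,15],[-0.35,0,-0.14,0,0,0,15],[-0.54,0,-0.21,0,0,0,15],[-0.73,0,-0.26,0,0,0,15],[-0.93,0,-0.3,0,0,0,15],[-1.13,0,-0.33,0,0,0,15],[-1.33,0,-0.35,0,0,0,15],[-1.53,0,-0.36,0,0,0,15]],
  ],
)

```text
t: 20.65
position: [0.5597, 0.3271, 0.2345]
tool_rot: [-0.106, 3.139, -0.0]
wrist_force: [-3.6, -2.0, 3.5]
gripper_width: 0.0156
```

Run:
```python
from h import *
fst(150.5)
tab(150.5,np.arange(-.04,-.3,-.03))
```

```text
t 20.65 pos [-19.2  75.1 234.5] psi -0.01 r 84.0 Frad(out) 3.5 Ftan(down) 3.7 F [-3.7 -1.7  3.5] w 15.6
-0.04 [-0.1, 0.0, 0.02]
-0.07 [-0.2, 0.0, 0.03]
-0.1 [-0.3, 0.0, 0.04]
-0.13 [-0.4, 0.0, 0.05]
-0.16 [-0.5, 0.0, 0.06]
-0.19 [-0.6, 0.0, 0.08]
-0.22 [-0.7, 0.0, 0.1]
-0.25 [-0.79, 0.0, 0.12]
-0.28 [-0.89, 0.0, 0.15]
```

Request:
send_rows(
  commands=[
    [[-0.1,0,0,0,0,0,15],[-0.2,0,0.01,0,0,0,15],[-0.3,0,0.02,0,0,0,15],[-0.38,0,0.03,0,0,0,15]],
  ],
)

```text
t: 21.05
position: [0.5696, 0.3278, 0.234]
tool_rot: [-0.106, 3.138, -0.0]
wrist_force: [-2.9, -1.2, 4.9]
gripper_width: 0.0155
```

Request:
send_rows(
  commands=[
    [[-0.05,0,0.01,0,0,0,15],[-0.1,0,0.02,0,0,0,15]],
  ],
)

```text
t: 21.25
position: [0.5723, 0.328, 0.2337]
tool_rot: [-0.106, 3.137, 0.0]
wrist_force: [-3.7, -0.6, 4.9]
gripper_width: 0.0158
```

Request:
send_rows(
  commands=[
    [[-0.05,0,0.01,0,0,0,15],[-0.09,0,0.02,0,0,0,15]],
  ],
)

```text
t: 21.45
position: [0.5748, 0.3281, 0.2333]
tool_rot: [-0.106, 3.137, 0.0]
wrist_force: [-3.3, -1.6, 4.6]
gripper_width: 0.0155
```

Request:
send_rows(
  commands=[
    [[-0.04,0,0.01,0,0,0,15],[-0.07,0,0.01,0,0,0,15]],
  ],
)

```text
t: 21.65
position: [0.5766, 0.3283, 0.233]
tool_rot: [-0.106, 3.137, 0.0]
wrist_force: [-2.2, -1.6, 4.0]
gripper_width: 0.0156
```

Request:
send_rows(
  commands=[
    [[-0.04,0,0.01,0,0,0,15],[-0.07,0,0.01,0,0,0,15]],
  ],
)

```text
t: 21.85
position: [0.5785, 0.3283, 0.2327]
tool_rot: [-0.106, 3.137, 0.0]
wrist_force: [-2.3, -1.6, 3.9]
gripper_width: 0.0155
```

Request:
send_rows(
  commands=[
    [[-0.03,0,0.01,0,0,0,15],[-0.06,0,0.01,0,0,0,15]],
  ],
)

```text
t: 22.05
position: [0.58, 0.3284, 0.2323]
tool_rot: [-0.106, 3.137, 0.0]
wrist_force: [-3.1, -1.1, 4.0]
gripper_width: 0.0152
```

Request:
send_rows(
  commands=[
    [[-0.03,0,0.01,0,0,0,15],[-0.06,0,0.01,0,0,0,15]],
  ],
)

```text
t: 22.25
position: [0.5815, 0.3286, 0.232]
tool_rot: [-0.106, 3.137, 0.0]
wrist_force: [-2.6, -0.7, 3.0]
gripper_width: 0.0154
```

Request:
send_rows(
  commands=[
    [[-0.03,0,0.01,0,0,0,15],[-0.06,0,0.01,0,0,0,15]],
  ],
)

```text
t: 22.45
position: [0.583, 0.3286, 0.2316]
tool_rot: [-0.106, 3.137, -0.0]
wrist_force: [-2.6, -1.0, 3.7]
gripper_width: 0.0156
```

Request:
send_rows(
  commands=[
    [[-0.03,0,0.01,0,0,0,15],[-0.06,0,0.01,0,0,0,15]],
  ],
)

```text
t: 22.65
position: [0.5845, 0.3287, 0.2312]
tool_rot: [-0.106, 3.138, -0.0]
wrist_force: [-2.3, -1.9, 3.2]
gripper_width: 0.0157
```

Request:
send_rows(
  commands=[
    [[-0.03,0,0.01,0,0,0,15],[-0.06,0,0.01,0,0,0,15]],
  ],
)

```text
t: 22.85
position: [0.586, 0.3288, 0.2308]
tool_rot: [-0.106, 3.138, -0.0]
wrist_force: [-1.8, -1.4, 3.9]
gripper_width: 0.0153
```

Request:
send_rows(
  commands=[
    [[-0.03,0,0.01,0,0,0,15],[-0.05,0,0.01,0,0,0,15]],
  ],
)

```text
t: 23.05
position: [0.5873, 0.3289, 0.2304]
tool_rot: [-0.106, 3.138, -0.0]
wrist_force: [-3.5, -0.7, 2.4]
gripper_width: 0.0156
```

Run:
```python
from h import *
fst(150.5)
im=optics.get_image('wrist');cv2.imwrite('pics/w11.png',im['image'])
s=S(pts(im).reshape(-1,3))*1000
for x in range(-40,25,4):
    m=(abs(s[:,0]-x)<2)&(abs(s[:,1]-75)<7)&(s[:,2]>200)&(s[:,2]<250)
    if m.sum()>3: print(x,m.sum(),np.percentile(s[m],[3,50,97],0).round(1)[:,1:].tolist())
```

```text
t 23.05 pos [  8.5  75.  230.4] psi -0.343 r 84.8 Frad(out) 1.1 Ftan(down) 4.2 F [-3.6 -0.5  2.4] w 15.6
-28 719 [[71.7, 202.4], [75.7, 226.6], [79.8, 235.9]]
-24 366 [[71.0, 205.5], [75.7, 235.2], [80.5, 237.0]]
-20 313 [[71.1, 232.3], [75.7, 235.6], [80.6, 237.2]]
-16 301 [[71.4, 232.5], [76.0, 235.9], [80.3, 237.4]]
-12 285 [[71.1, 232.9], [75.7, 236.1], [80.3, 237.6]]
-8 417 [[68.6, 231.5], [75.3, 235.9], [81.5, 237.7]]
-4 554 [[68.2, 235.4], [74.6, 238.0], [81.6, 239.8]]
0 411 [[68.1, 237.8], [74.6, 239.1], [81.6, 244.3]]
4 223 [[68.1, 235.8], [73.9, 238.1], [81.4, 249.2]]
8 33 [[68.0, 231.8], [68.1, 239.5], [69.8, 247.1]]
12 41 [[68.0, 226.4], [68.1, 240.3], [68.2, 247.7]]
16 46 [[68.0, 219.4], [68.1, 235.6], [68.2, 249.1]]
20 18 [[68.0, 219.6], [68.1, 235.7], [68.1, 248.8]]
```

View pics/w11.png

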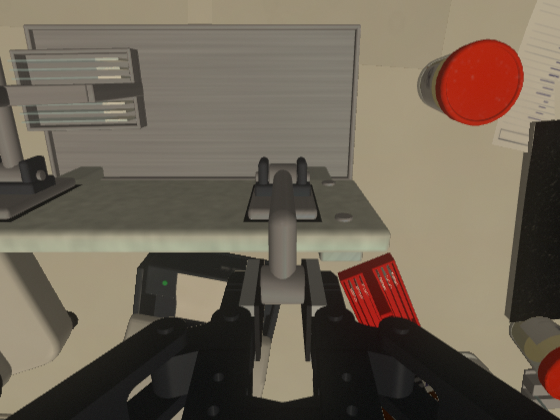

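Request:
send_rows(
  commands=[
    [[0,0,0,0,0,0,20],[0,0,0,0,0,0,24],[0.2,0.02,0,0,0,0,24],[0.36,0.02,0,0,0,0,24],[0.36,0.02,0,0,0,0,22],[0.36,0.02,0,0,0,0,18],[0.36,0.02,0,0,0,0,15],[0.36,0.02,0,0,0,0,15]],
  ],
)

```text
t: 23.9
position: [0.5784, 0.3286, 0.2306]
tool_rot: [-0.105, 3.138, -0.001]
wrist_force: [-0.7, -1.4, 1.9]
gripper_width: 0.0156
```

Run:
```python
from h import *
fst(150.5)
```

```text
t 23.9 pos [ -0.4  75.3 230.6] psi -0.24 r 82.4 Frad(out) 1.6 Ftan(down) 1.2 F [-0.8 -1.4  1.9] w 15.6
```

Request:
send_rows(
  commands=[
    [[-0.03,0,0.01,0,0,0,15],[-0.06,0,0.015,0,0,0,15]],
  ],
)

```text
t: 24.1
position: [0.5793, 0.3286, 0.2304]
tool_rot: [-0.106, 3.139, -0.001]
wrist_force: [-4.4, -1.4, 4.3]
gripper_width: 0.0158
```

Request:
send_rows(
  commands=[
    [[-0.03,0,0.01,0,0,0,15],[-0.05,0,0.015,0,0,0,15]],
  ],
)

```text
t: 24.3
position: [0.5797, 0.3287, 0.2304]
tool_rot: [0.106, -3.138, 0.001]
wrist_force: [-7.6, -1.4, 6.0]
gripper_width: 0.0154
```

Request:
send_rows(
  commands=[
    [[-0.05,0,-0.01,0,0,0,15],[-0.07,0,-0.01,0,0,0,15]],
  ],
)

```text
t: 24.5
position: [0.5799, 0.3287, 0.2304]
tool_rot: [0.106, -3.135, 0.002]
wrist_force: [-7.5, -2.1, 4.2]
gripper_width: 0.0157
```

Request:
send_rows(
  commands=[
    [[-0.06,0,0,0,0,0,15],[-0.08,0,0,0,0,0,15]],
  ],
)

```text
t: 24.7
position: [0.5801, 0.3288, 0.2303]
tool_rot: [0.107, -3.131, 0.003]
wrist_force: [-8.9, -1.9, 5.5]
gripper_width: 0.0155
```

Request:
send_rows(
  commands=[
    [[-0.08,0,0,0,0,0,15],[-0.12,0,0,0,0,0,15]],
  ],
)

```text
t: 24.9
position: [0.5806, 0.3288, 0.2302]
tool_rot: [0.107, -3.125, 0.005]
wrist_force: [-10.6, -2.7, 6.7]
gripper_width: 0.0157
```

Request:
send_rows(
  commands=[
    [[-0.1,0,0,0,0,0,15],[-0.15,0,0,0,0,0,15],[-0.15,0,0,0,0,0,15]],
  ],
)

```text
t: 25.2
position: [0.581, 0.3289, 0.2302]
tool_rot: [0.108, -3.118, 0.006]
wrist_force: [-13.3, -3.3, 7.8]
gripper_width: 0.0154
```

Run:
```python
from h import *
fst(150.5);go([2,75,230])
```

```text
t 25.2 pos [  2.2  75.5 230.2] psi -0.272 r 82.7 Frad(out) 3.9 Ftan(down) 15.1 F [-13.5  -2.4   7.8] w 15.4
cmd [ 0.007 -0.019  0.007] [-0.024 -0.158  0.004]
```

Request:
send_rows(
  commands=[
    [[0.02,0,0,0,0,0,17],[0.02,0,0,0,0,0,22],[0.02,0,0,0,0,0,28],[0.02,0,-0.5,0,0,0,32],[0.02,0,-1.5,0,0,0,40],[0.02,0,-3,0,0,0,40],[1.0,0,-3.5,0,0,0,40],[3,0,-4,0,0,0,40],[5,0,-4,0,0,0,40],[7,1,-4,0,0,0,40],[7,1,-4,0,0,0,40]],
  ],
)

```text
t: 26.3
position: [0.4028, 0.3436, 0.3364]
tool_rot: [0.113, -3.119, 0.002]
wrist_force: [0.7, 0.2, 0.4]
gripper_width: 0.04
```

Run:
```python
from h import *
st()
for n,a in (('scene',(130,330,150,390,3.3,3)),('top',(110,300,150,400,3.2,3.1))):
    im=optics.get_image(n);cv2.imwrite(f'pics/{n}12.png',cv2.resize(im['image'][a[0]:a[1],a[2]:a[3]],None,fx=a[4],fy=a[5]))
    s=S(pts(im).reshape(-1,3))*1000
    def show(t,lo,hi):
        m=np.all((s>lo)&(s<hi),1);q=s[m]
        if len(q): print(n,t,m.sum(),'med',np.median(q,0).round(1),'p2',np.percentile(q,3,0).round(1),'p98',np.percentile(q,97,0).round(1))
    show('tab',[-85,-100,185],[-40,-50,230])
    show('knobA',[-40,60,212],[25,90,260])
    show('knobB',[-125,-87,158],[-85,-63,200])
    show('rackbody',[-110,-130,35],[-20,-20,70])
```

```text
t 26.3 pos [-174.6  102.3  336.4] F stand [0.75 0.1  0.42] w 40.0
scene tab 95 med [-68.1 -76.3 196.5] p2 [-71.1 -86.1 186.1] p98 [-61.5 -63.7 203.7]
scene knobA 103 med [-13.9  72.1 233.3] p2 [-29.3  66.1 215.3] p98 [  3.1  80.2 238.3]
scene knobB 72 med [-104.1  -77.6  176.1] p2 [-109.2  -84.1  159.1] p98 [-95.2 -68.9 181.3]
scene rackbody 532 med [-86.6 -87.4  60.8] p2 [ -95.2 -122.5   46.2] p98 [-42.3 -39.1  69.6]
top tab 76 med [-62.  -72.7 201.1] p2 [-66.9 -83.9 196.3] p98 [-57.6 -60.7 204.4]
top knobA 144 med [ -4.7  74.6 235.6] p2 [-24.6  67.5 230.6] p98 [  7.3  82.  239.4]
top knobB 64 med [-98.3 -74.6 178. ] p2 [-104.7  -81.7  172.7] p98 [-92.5 -66.9 180.7]
top rackbody 656 med [-57.  -72.1  49.1] p2 [ -90.3 -118.9   44.1] p98 [-34.8 -36.7  65.7]
```

View pics/scene12.png

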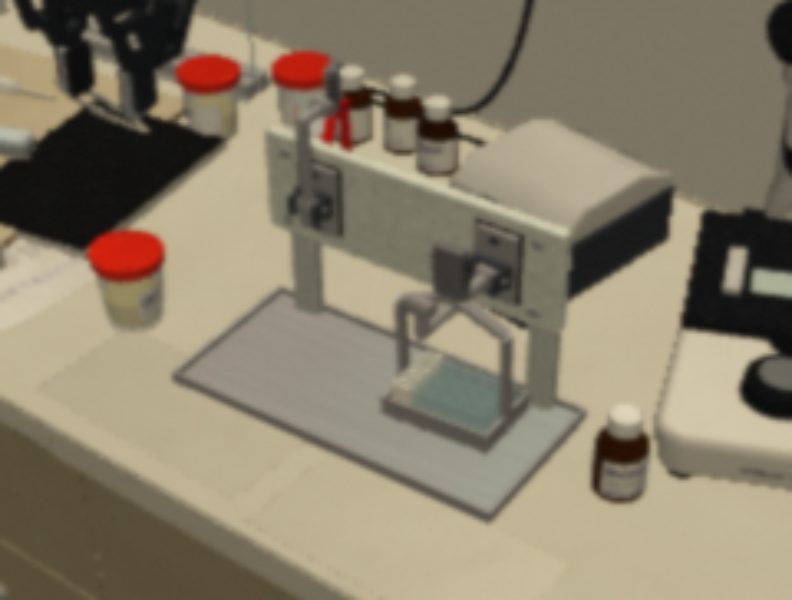

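View pics/top12.png

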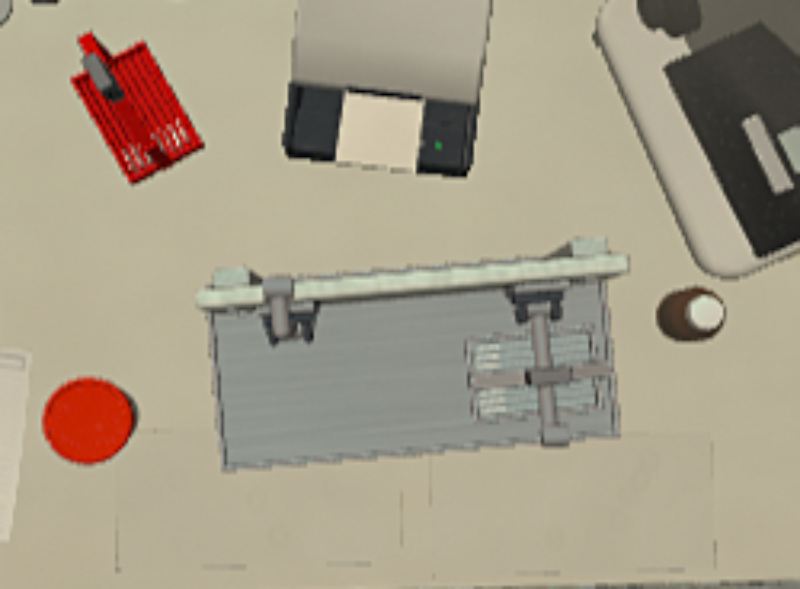

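```bash
python3 -c "
from h import *
print(hand_in());st()"
```

```text
the job is handed in; nothing more can be done
None
the job is handed in; nothing more can be done
```

I did all three steps and handed the job in at about 26 s of the 66 s allowed; no verdict came back.

- **Folding hook_b down:** I pinched the right hook's knob and swung it down at about 4–7 N. At the stop the force rose to about 13 N with almost no further travel.
- **Moving the rack:** I lifted the steel rack off hook_a by about 43 mm, carried it forward past the knob and across, and lowered it onto hook_b. The 3 N load on the wrist went to zero before I opened the fingers.
- **Folding hook_a up:** I regripped once because the knob had slipped about 9 mm in the pads. I then pressed it to about 15 N against its upper stop.

**Last checks:** The final pictures show the rack hanging upright on hook_b, with its tab top at z of about 204 mm. That puts the grip point about 36 mm above hook_b's nominal pivot. hook_a's knob sits over the board where it should when folded up, and the bottle, cup and red look-alike were not moved.

**Not checked directly:** I could not read the joint angles, so both stops are judged from the force rise and the camera geometry. The cameras disagreed by up to about 3 mm on the tab position, and I used the mean.

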